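# Seasoning pile of knife-handle blocks in running bond

### The job

Build the five knife-handle blocks into a seasoning pile on the grey board, three courses in running bond, laying them one after another in this order: the black full block at the brass-stop end and the green half block beyond it; on those the blue half block at the stop end and the pale full block beyond it; on top, the red full block at the stop end, straight above the black one. Every block lies flat and lengthwise along the board's middle, each two-block course centred on the grey length between the stop and the open end, with an air gap of about 6 mm between its two blocks. Leave the folding knife and the glue bottle where they are.

Things in the scene. Friction and masses are not known exactly. Their poses are not given: they have to be found in the camera images.
- board: fixed grey board, brass stop bar across one end, pointing any way. x axis along it, from the stop to the open end; z up. Origin on the bench surface under the middle of the clear grey length: 165 mm long (x -82.5 at the stop's face to +82.5), 56 wide, top 10 mm above the bench. Stop 12 mm thick, 14 mm above the board. Undersides of the three courses: 10, 40, 70 mm above the bench
- black_block: black (ebony) full handle block, plain bar 100 long (x axis) x 36 wide (y) x 30 high (z) mm, about 0.1 kg; origin at the centre of its underside; lies flat and loose on the bench at the start. In the pile: first course, its centre at x = -26.5 mm on the board, y = 0
- green_half: green (dyed wood) half handle block, 47 long (x axis) x 36 wide (y) x 30 high (z) mm, about 0.045 kg; origin at the centre of its underside; lies flat and loose on the bench at the start. In the pile: first course, its centre at x = +53 mm on the board, y = 0
- blue_half: blue (dyed wood) half handle block, 47 long (x axis) x 36 wide (y) x 30 high (z) mm, about 0.045 kg; origin at the centre of its underside; lies flat and loose on the bench at the start. In the pile: second course, its centre at x = -53 mm on the board, y = 0
- pale_block: pale yellow (boxwood) full handle block, plain bar 100 long (x axis) x 36 wide (y) x 30 high (z) mm, about 0.1 kg; origin at the centre of its underside; lies flat and loose on the bench at the start. In the pile: second course, its centre at x = +26.5 mm on the board, y = 0
- red_block: red-brown (padauk) full handle block, plain bar 100 long (x axis) x 36 wide (y) x 30 high (z) mm, about 0.1 kg; origin at the centre of its underside; lies flat and loose on the bench at the start. In the pile: third course, its centre at x = -26.5 mm on the board, y = 0
- knife: bystander, not to be moved: closed folding knife with brown handle, steel bolster and back spring, loose on the bench at the robot's right, 110 x 19 x 16 mm, origin at its underside near the middle, x along it
- glue: bystander, not to be moved or tipped: upright amber glue bottle with black cap, 42 mm diameter, 115 mm high, loose on the bench, origin at the centre of its underside
Things that resemble listed ones, but are neither listed nor needed, are in the scene too. Of the things like the green_half, leave any that is pink; of the rest the larger one is meant. Leave any turquoise look-alike of the black_block alone.

How it is judged:
By the outcome, as a careful person would: the job done as asked, in the order asked, and still so for the second after the job is handed in, with the robot touching nothing.
It also fails if it takes over 128 s, if anything falls off the work surface, if the arm or the gripper's body presses on something with over 40 N, if the wrist force passes 120 N, or if a joint passes its speed limit or range.

### The arm

A 6-joint arm with a two-finger parallel gripper is mounted at the origin on the work surface. World frame = base frame: x ahead of the robot, y to its left, z up, the work surface at z = 0. Lengths are in mm, angles in rad, forces in N, time in s.
With the tool pointing down it reaches from about 150 to 775 mm from the base axis. Payload 6.1 kg.
Tool frame: the origin (TCP) lies at the very end of the fingers, on their centre line; the grasp point (between the pads) lies 19 mm behind it; z points along the fingers, y is the line along which they close (so a half turn about z gives the same grasp; the last joint's range is limited). The gripper opens to 85 mm and grips with 20 to 120 N. Pads are 22 mm wide; open, the fingers measure 114 mm over their backs; the gripper's body (76 mm by 85 mm) begins 54 mm behind the grasp point. The pads swing forward as they close: fully open they stand 13 mm farther back than shut.
Start: joints at [0, 0.126, -0.04, 1.405, 0, 1.571], TCP at [524.984, -0, 231.295] pointing down, gripper open.
Joint ranges: [-2.72, 2.72], [-0.95, 1.95], [-1.27, 1.35], [-1.78, 2.02], [-1.46, 1.47], [-3.14, 3.14]. Speed limits (rad/s): [2.39, 2.39, 3.01, 3.14, 3.14, 3.14].

### API

Orientations are given as a unit quaternion [x, y, z, w].
In Python, from bench import readout, grab_frame, get_calibration, order gives the robot as it stands.
- The arm moves only by the tool drive_tool, never from a script. Its argument "increments" is a list that holds one entry, the list of rows, each a list of 7 numbers: the shift along the tool's x, y, z as a fraction of full scale, then the turn, a rotation vector about the tool's x, y, z as a fraction of full scale, then the closure, from 0 (fully open) to 1 (shut). In form: [[[x, y, z, ax, ay, az, jaw], ...]]. A call has 1 to 5 rows; each row shifts and turns the commanded pose from where the row before left it, along the tool's axes as they then stand; what a row does not reach is not made up. Full scale, the value 1, is 0.1 m for a shift and 0.08 rad for a turn. A row lasts 1/10 s, in which the tool goes at most 50 mm and 8.59 degrees, less where a joint would pass 70% of its speed; a pose out of reach is approached as far as the arm can. A call with a number of a shift or a turn outside -1 to 1 is refused whole. A call with a gripper value outside its range is refused whole. The fingers move at their own pace and stop on an object; "force" is the grip in N (left out, the last holds). Time passes only in rows, so rows that do not move let the fingers close. It gives the time, the measured TCP pose, the force, the opening and the grip force at its end, in the units of the state.
- readout.state(): the state, without advancing time (a new reading comes with each control period).
- grab_frame(name): name is "scene" or "side" or "wrist"; returns the picture (400x640x3 uint8, blue, green, red); there is no depth.
- get_calibration(name): a dict with "K" (3x3 intrinsics, pixels), "world_from_camera" (4x4, takes a point from camera to world coordinates); the wrist camera has in their place "hand_eye" (4x4, takes a point from camera to tool coordinates, whose origin is the TCP and whose axes are the flange's). Camera axes: x right, y up, looking along -z (the intrinsics and any distortion apply to the point x, -y, -z); pixel columns grow to the right and rows downward; lengths in mm; the calibration is good to about 2 mm. A picture is of the moment at which its call begins: read the wrist's pose just before it. get_calibration takes no time and is no camera call.
- order.job_done(): hands the job in; it is judged then, once.
The state is a dict: "time": time; "joints": joint angles; "dq": joint speeds; "effort": joint torques, N m; "eef_pos": TCP position; "ee_rot": TCP orientation; "force": force on the tool from outside, world axes, zero at the start; "torque": the same for the moment, N m; "opening": opening from 0.0 (shut) to 1.0 (fully open); "grasp_force": force on a finger pad.
Only numpy, scipy, OpenCV 4.12 (cv2) and the standard library are available. Lean on these libraries where they do the work, as an engineer would, in place of code of your own. Each camera call takes 0.05 s, during which the arm holds its last target. There are 200 camera calls.

## Working session

There is one attempt and no reset: what is moved stays moved. The work goes in short steps, Python scripts to look and compute and a tool call to move; the robot and the scene stay as the last step left them, time stands still between calls to the robot, and variables do not carry over. Pictures are saved under pics/ and viewed, at most 14 in all, crops included, and the job is handed in when it is done.

Besides the shell and the picture viewer there is one more tool, called after ">>>" as a command line: name --argument value ..., lists and objects as JSON in quotes. drive_tool: Moves the arm, as the interface text tells. Shift numbers are shares of 0.1 m and turn numbers shares of 0.08 rad, none past 1 either way. Its arguments: {"type":"object","properties":{"increments":{"type":"array","items":{"type":"array","items":{"type":"array","items":{"type":"number"}}}},"force":{"type":"number"}},"required":["increments"]}

```bash
mkdir -p pics; ls
cat > h.py <<'E'
import numpy as np,cv2
from bench import readout,grab_frame,get_calibration,order
E
python3 - <<'E'
from h import *
print(readout.state())
for n in("scene","side","wrist"):
    c=get_calibration(n);print(n,c)
    cv2.imwrite(f"pics/{n}0.png",grab_frame(n))
E
```

```text
pics
{'time': 0.0, 'joints': array([-3.20483560e-07,  1.26361861e-01, -4.06499781e-02,  1.40537703e+00,
        1.64112387e-05,  1.57079992e+00]), 'dq': array([-0.00110324,  0.00069344, -0.00108839, -0.00122372, -0.00046765,
        0.00190772]), 'effort': array([-1.88969068e-03, -4.35916471e+01,  3.52923596e+01,  1.73015334e-02,
       -7.00984879e-05, -2.14169546e-05]), 'eef_pos': array([5.24581986e+02, 4.68140114e-03, 2.30518762e+02]), 'ee_rot': array([ 7.07107947e-01,  7.07105167e-01, -5.57245553e-04, -5.68848203e-04]), 'force': array([ 0.14300178, -0.76862998, -0.34508645]), 'torque': array([-0.06734288, -0.03185918,  0.04805608]), 'grasp_force': 0.0, 'opening': 0.999517053433851}
scene {'K': array([[379.48216146,   0.        , 322.0221541 ],
       [  0.        , 379.48216146, 195.81315217],
       [  0.        ,   0.        ,   1.        ]]), 'world_from_camera': array([[ 8.58572389e-01, -4.30882865e-01,  2.77837019e-01,
         8.13350452e+02],
       [ 5.12682042e-01,  7.18119224e-01, -4.70597391e-01,
        -4.07306691e+02],
       [ 3.25224784e-03,  5.46483977e-01,  8.37
[... 474 characters left out ...]
6e+02],
       [-1.53699232e-02,  7.05079798e-01,  7.08961384e-01,
         8.27526650e+02],
       [ 0.00000000e+00,  0.00000000e+00,  0.00000000e+00,
         1.00000000e+00]])}
wrist {'K': array([[300.54961089,   0.        , 320.62958302],
       [  0.        , 300.54961089, 197.99289741],
       [  0.        ,   0.        ,   1.        ]]), 'hand_eye': array([[-1.62388105e-04,  9.50194422e-01,  3.11657719e-01,
         8.09447202e+01],
       [ 9.99999967e-01,  9.20270041e-05,  2.40470713e-04,
        -3.94793055e-02],
       [ 1.99813004e-04,  3.11657747e-01, -9.50194406e-01,
        -1.43090652e+02],
       [ 0.00000000e+00,  0.00000000e+00,  0.00000000e+00,
         1.00000000e+00]])}
```

View pics/scene0.png

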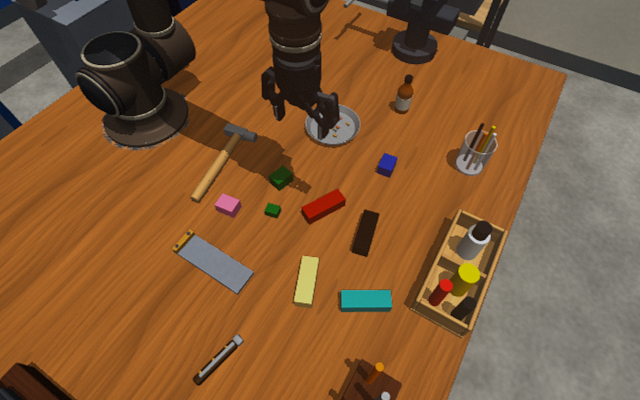

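View pics/side0.png

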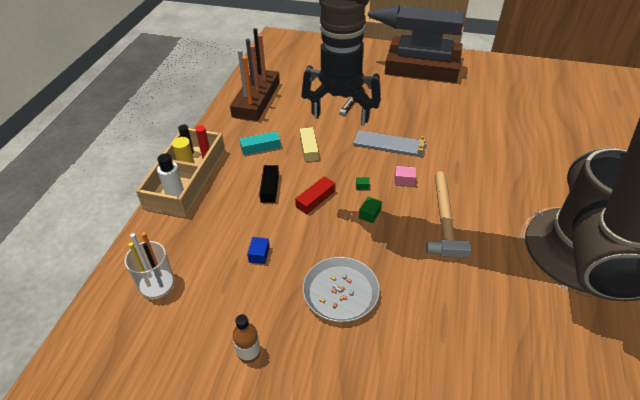

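The scene view shows the board at (213,262) with its stop at (184,240), black at (366,232), the larger green at (281,178), blue at (387,164), pale at (306,280) and red at (324,205). The knife is at (218,360) and the glue at (404,95). Pink, small green and turquoise are look-alikes.

```bash
cat >> h.py <<'E'
def ray(px,K,T,z):
    px=np.atleast_2d(px).astype(float)
    d=np.c_[(px[:,0]-K[0,2])/K[0,0],-(px[:,1]-K[1,2])/K[1,1],-np.ones(len(px))]@T[:3,:3].T
    o=T[:3,3]; return o[:2]+d[:,:2]*((z-o[2])/d[:,2])[:,None]
def wristT(st):
    from scipy.spatial.transform import Rotation as R
    T=np.eye(4);T[:3,:3]=R.from_quat(st['ee_rot']).as_matrix();T[:3,3]=st['eef_pos']
    return T@get_calibration("wrist")["hand_eye"]
def top(img,seed,K,T,z,tol=10):
    m=np.zeros((402,642),np.uint8)
    cv2.floodFill(img.copy(),m,seed,0,(tol,)*3,(tol,)*3,4|cv2.FLOODFILL_FIXED_RANGE|cv2.FLOODFILL_MASK_ONLY|(255<<8))
    m=cv2.morphologyEx(m[1:-1,1:-1],cv2.MORPH_CLOSE,np.ones((3,3)))
    c=max(cv2.findContours(m,cv2.RETR_EXTERNAL,cv2.CHAIN_APPROX_NONE)[0],key=cv2.contourArea)[:,0]
    w=ray(c,K,T,z); (cx,cy),(a,b),t=cv2.minAreaRect(w.astype(np.float32))
    if a<b:a,b,t=b,a,t+90
    return np.round([cx,cy,a,b,(t+90)%180-90],1),m
E
python3 - <<'E'
from h import *
S={"scene":dict(black=(368,222),green=(281,174),blue=(388,161),pale=(306,275),red=(322,202),board=(213,262),teal=(366,296)),
"side":dict(black=(270,178),green=(371,205),blue=(259,246),pale=(309,140),red=(314,190),board=(388,142),teal=(260,140))}
for n in S:
    im=cv2.imread(f"pics/{n}0.png");c=get_calibration(n);v=im.copy()
    for k,s in S[n].items():
        r,m=top(im,s,c["K"],c["world_from_camera"],10 if k=="board" else 30,14)
        print(n,k,im[s[1],s[0]],r); v[m>0]=(255,0,255)
    cv2.imwrite(f"pics/{n}m.png",v)
a=cv2.imread("pics/scenem.png")[100:350,150:470];b=cv2.imread("pics/sidem.png")[100:350,200:520]
cv2.imwrite("pics/m.png",cv2.resize(np.vstack([a,b]),None,fx=1.2,fy=1.2,interpolation=0))
E
```

```text
scene black [13 26 44] [697.4 -24.1 109.9  34.2 -77.3]
scene green [15 54 32] [456.3   4.7  50.8  50.   75.9]
scene blue [146  45  42] [654.8 179.   42.1  32.2 -84.7]
scene pale [110 199 207] [ 643.7 -181.    96.6   32.5  -67.4]
scene red [  3  27 163] [580.3  -6.2  96.3  33.2  63. ]
scene board [137 128 124] [ 451.2 -244.4  163.7   53.8   -1.3]
scene teal [152 158  33] [ 767.  -154.8   96.2   30.2   30.9]
side black [13 15 13] [688.7  -5.3 118.1  35.2 -77.2]
side green [27 70 18] [447.6  14.7  51.7  33.6  77.3]
side blue [175  64  24] [652.1 179.6  43.   31.9 -83.9]
side pale [147 225 238] [ 641.9 -182.2   97.3   33.9  -67.7]
side red [ 28  38 181] [578.5  -6.9  97.1  33.   62.8]
side board [165 159 153] [ 449.5 -246.2  161.9   53.4   -1.3]
side teal [174 181  49] [ 765.6 -155.2   95.1   31.2   31.5]
```

View pics/m.png

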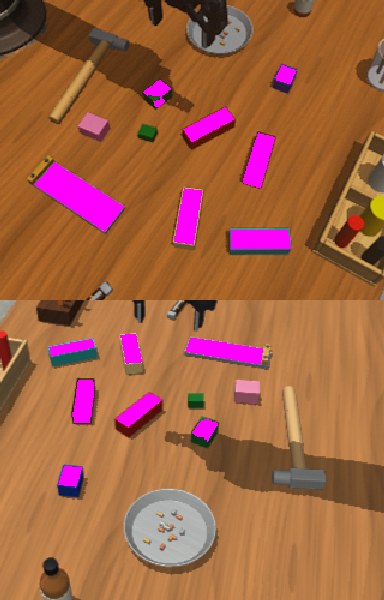

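```bash
cat >> h.py <<'E'
def plan(x,y,z,al):
    from scipy.spatial.transform import Rotation as R
    st=readout.state();Rm=R.from_quat(st['ee_rot']);a=np.radians(al)
    G=R.from_matrix(np.array([[np.cos(a),np.sin(a),0],[np.sin(a),-np.cos(a),0],[0,0,-1]]).T.copy().T)
    d=Rm.inv().apply(np.array([x,y,z])-st['eef_pos'])/100
    d2=G.inv().apply(np.array([x,y,z])-st['eef_pos'])/100
    r=(Rm.inv()*G).as_rotvec()/0.08
    tx=Rm.as_matrix()[:,0]
    print("t",round(st['time'],2),"pos",st['eef_pos'].round(1),"al",np.degrees(np.arctan2(tx[1],tx[0])).round(2),"j6",st['joints'][5].round(2),
     "\nshift now-frame",d.round(3),"shift goal-frame",d2.round(3),"turn",r.round(2))
def wl(name,seed,z,tol=14):
    st=readout.state();im=grab_frame("wrist");cv2.imwrite(f"pics/{name}.png",im);T=wristT(st);K=get_calibration("wrist")["K"]
    r,m=top(im,seed,K,T,z,tol);v=im.copy();v[m>0]=(255,0,255);cv2.imwrite(f"pics/{name}m.png",v);print(im[seed[1],seed[0]],r);return r
E
python3 - <<'E'
from h import *
plan(693,-14,120,102.7)
E
```

```text
t 0.15 pos [524.7   0.  230.7] al 90.0 j6 1.57 
shift now-frame [-0.14   1.684  1.105] shift goal-frame [-0.507  1.611  1.107] turn [-0.02 -0.   -2.77]
```

>>> drive_tool --increments '[[[-0.028, 0.337, 0.22, 0, 0, 0, 0.3], [-0.028, 0.337, 0.22, 0, 0, 0, 0.3], [-0.028, 0.337, 0.22, 0, 0, 0, 0.3], [-0.028, 0.337, 0.22, 0, 0, 0, 0.3], [-0.028, 0.337, 0.22, 0, 0, 0, 0.3]]]' --force 40

```text
time: 0.65
eef_pos: [694.5, -14.1, 119.9]
ee_rot: [0.707, 0.707, -0.0, -0.0]
force: [0.4, 0.6, 0.5]
opening: 0.699
grasp_force: 0.0
```

>>> drive_tool --increments '[[[0, 0, 0, 0, 0, -0.93, 0.3], [0, 0, 0, 0, 0, -0.93, 0.3], [0, 0, 0, 0, 0, -0.93, 0.3], [0, 0, 0, 0, 0, 0, 0.3], [0, 0, 0, 0, 0, 0, 0.3]]]'

```text
time: 1.15
eef_pos: [693.4, -14.0, 121.0]
ee_rot: [0.625, 0.781, -0.0, -0.0]
force: [0.5, 1.2, 0.1]
opening: 0.697
grasp_force: 0.0
```

Run:
```python
from h import *
r=wl("wb",(320,200),30)
plan(r[0],r[1],120,102.7)
```

```text
[51 62 78] [698.3 -31.2  64.6  34.5 -77.3]
t 1.2 pos [693.4 -14.  121.1] al 102.7 j6 1.33 
shift now-frame [-0.179  0.01   0.011] shift goal-frame [-0.179  0.01   0.011] turn [-0. -0.  0.]
```

View pics/wbm.png

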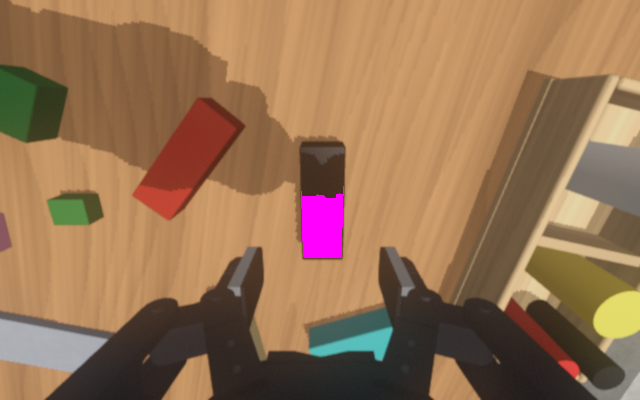

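The block is below the jaws with the right yaw, and its lower edge is at row 259. The centre works out at about (694,-14), so I'll go down.

>>> drive_tool --increments '[[[0, 0.01, 0.3, 0, 0, 0, 0.3], [0, 0, 0.3, 0, 0, 0, 0.3], [0, 0, 0.3, 0, 0, 0, 0.3], [0, 0, 0.2, 0, 0, 0, 0.3], [0, 0, 0.07, 0, 0, 0, 0.3]]]'

```text
time: 1.7
eef_pos: [692.7, -13.7, 1.6]
ee_rot: [0.624, 0.781, -0.001, -0.002]
force: [-0.6, 0.1, -0.9]
opening: 0.695
grasp_force: 0.0
```

>>> drive_tool --increments '[[[0, 0, 0, 0, 0, 0, 0.9], [0, 0, 0, 0, 0, 0, 0.9], [0, 0, 0, 0, 0, 0, 0.9], [0, 0, 0, 0, 0, 0, 0.9], [0, 0, 0, 0, 0, 0, 0.9]]]'

```text
time: 2.2
eef_pos: [695.1, -13.8, 5.4]
ee_rot: [0.624, 0.781, 0.0, 0.001]
force: [-0.4, 0.7, 2.5]
opening: 0.416
grasp_force: 42.6
```

>>> drive_tool --increments '[[[0, 0, -0.1, 0, 0, 0, 0.9], [0, 0, -0.2, 0, 0, 0, 0.9], [0, 0, -0.3, 0, 0, 0, 0.9], [0, 0, -0.3, 0, 0, 0, 0.9], [0, 0, 0, 0, 0, 0, 0.9]]]'

```text
time: 2.7
eef_pos: [697.1, -13.8, 100.5]
ee_rot: [0.624, 0.781, 0.003, 0.003]
force: [0.3, 0.6, -1.4]
opening: 0.41
grasp_force: 42.3
```

Run:
```python
from h import *
cv2.imwrite("pics/g1.png",grab_frame("side"))
cv2.imwrite("pics/g1w.png",grab_frame("wrist"))
plan(450,-245,120,178.7)
```

```text
t 2.8 pos [695.1 -13.8  95.7] al 102.79 j6 1.33 
shift now-frame [-1.713 -2.901 -0.249] shift goal-frame [ 2.398 -2.367 -0.243] turn [  0.02   0.02 -16.56]
```

View pics/g1w.png

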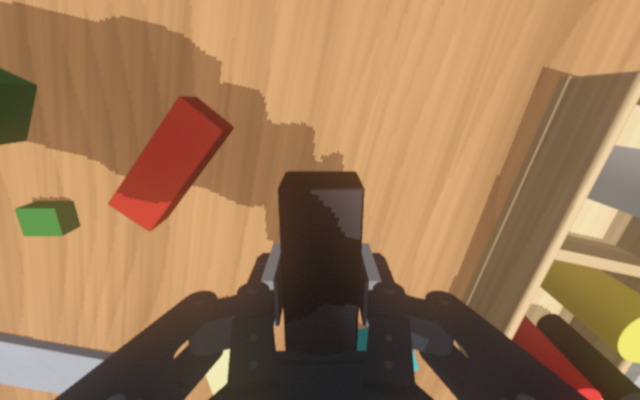

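The black block is held straight, with its far edge near row 188. Next I'll carry it towards the board and view the board from the open end.

Run:
```python
from h import *
plan(575,-247,150,178.7)
```

```text
t 2.8 pos [695.1 -13.8  95.7] al 102.79 j6 1.33 
shift now-frame [-2.009 -1.686 -0.546] shift goal-frame [ 1.148 -2.359 -0.543] turn [  0.02   0.02 -16.56]
```

>>> drive_tool --increments '[[[-0.2, -0.17, -0.11, 0, 0, 0, 0.9], [-0.35, -0.3, -0.11, 0, 0, 0, 0.9], [-0.35, -0.3, -0.11, 0, 0, 0, 0.9], [-0.35, -0.3, -0.11, 0, 0, 0, 0.9], [-0.35, -0.3, -0.11, 0, 0, 0, 0.9]]]'

```text
time: 3.3
eef_pos: [594.4, -201.1, 148.1]
ee_rot: [0.624, 0.782, -0.0, -0.001]
force: [0.8, -0.6, -2.0]
opening: 0.415
grasp_force: 42.3
```

>>> drive_tool --increments '[[[-0.3, -0.22, 0, 0, 0, 0, 0.9], [-0.11, -0.1, 0, 0, 0, 0, 0.9], [0, 0, 0, 0, 0, -0.92, 0.9], [0, 0, 0, 0, 0, -0.92, 0.9], [0, 0, 0, 0, 0, -0.92, 0.9]]]'

```text
time: 3.8
eef_pos: [573.5, -246.6, 147.7]
ee_rot: [0.533, 0.846, -0.0, -0.001]
force: [0.7, -0.5, -1.5]
opening: 0.41
grasp_force: 42.3
```

>>> drive_tool --increments '[[[0, 0, 0, 0, 0, -0.92, 0.9], [0, 0, 0, 0, 0, -0.92, 0.9], [0, 0, 0, 0, 0, -0.92, 0.9], [0, 0, 0, 0, 0, -0.92, 0.9], [0, 0, 0, 0, 0, -0.92, 0.9]]]'

```text
time: 4.3
eef_pos: [573.8, -246.2, 147.7]
ee_rot: [0.369, 0.93, 0.0, -0.001]
force: [-1.1, -0.2, -1.3]
opening: 0.415
grasp_force: 42.3
```

>>> drive_tool --increments '[[[0, 0, 0, 0, 0, -0.92, 0.9], [0, 0, 0, 0, 0, -0.92, 0.9], [0, 0, 0, 0, 0, -0.92, 0.9], [0, 0, 0, 0, 0, -0.92, 0.9], [0, 0, 0, 0, 0, -0.92, 0.9]]]'

```text
time: 4.8
eef_pos: [573.7, -246.2, 147.7]
ee_rot: [0.192, 0.981, 0.0, -0.001]
force: [-0.2, -0.2, -0.5]
opening: 0.413
grasp_force: 42.3
```

>>> drive_tool --increments '[[[0, 0, 0, 0, 0, -0.92, 0.9], [0, 0, 0, 0, 0, -0.92, 0.9], [0, 0, 0, 0, 0, -0.92, 0.9], [0, 0, 0, 0, 0, -0.92, 0.9], [0, 0, 0, 0, 0, -0.92, 0.9]]]'

```text
time: 5.3
eef_pos: [573.7, -246.2, 147.7]
ee_rot: [0.01, 1.0, 0.001, -0.001]
force: [-0.6, -0.6, 0.0]
opening: 0.413
grasp_force: 42.3
```

>>> drive_tool --increments '[[[0, 0, 0, 0, 0, 0, 0.9], [0, 0, 0, 0, 0, 0, 0.9], [0, 0, 0, 0, 0, 0, 0.9]]]'

```text
time: 5.6
eef_pos: [574.0, -246.9, 148.7]
ee_rot: [0.012, 1.0, 0.0, -0.0]
force: [-0.9, 0.6, -0.9]
opening: 0.415
grasp_force: 42.3
```

Run:
```python
from h import *
r=wl("wbd",(320,110),10,16)
plan(424,-245,120,178.7)
```

```text
[127 124 125] [ 474.7 -245.   115.3   55.1   -1.4]
t 5.65 pos [ 574.1 -247.   148.9] al 178.65 j6 -0.38 
shift now-frame [ 1.501 -0.016  0.29 ] shift goal-frame [ 1.501 -0.015  0.289] turn [ 0.   -0.01 -0.01]
```

View pics/wbdm.png

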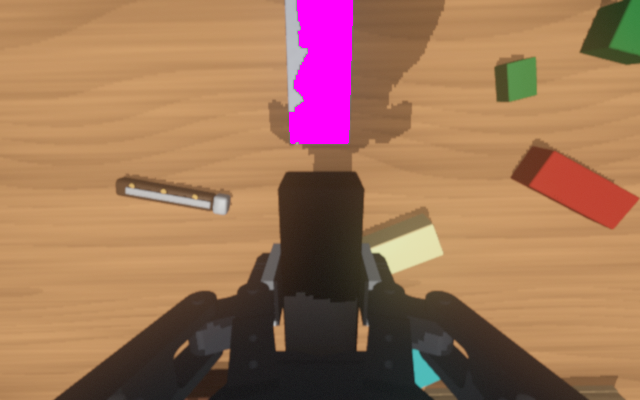

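The magenta area is the board: its open end is at row 143, centred on column 320. This agrees within 1 mm with the fixed cameras, so I take the board centre as (450.1,-244.8) and its yaw as -1.3°.

```bash
cat >> h.py <<'E'
def brd(xb,yb=0,c=(450.1,-244.8),yaw=-1.3):
    a=np.radians(yaw);return c[0]+xb*np.cos(a)-yb*np.sin(a),c[1]+xb*np.sin(a)+yb*np.cos(a)
E
python3 -c "
from h import *
plan(*brd(-26.5),16,178.7)"
```

```text
t 5.65 pos [ 574.1 -247.   148.9] al 178.65 j6 -0.38 
shift now-frame [ 1.504 -0.008  1.33 ] shift goal-frame [ 1.505 -0.007  1.329] turn [ 0.   -0.01 -0.01]
```

>>> drive_tool --increments '[[[0.3, -0.008, 0, 0, 0, 0, 0.9], [0.4, 0, 0, 0, 0, 0, 0.9], [0.4, 0, 0, 0, 0, 0, 0.9], [0.304, 0, 0.1, 0, 0, 0, 0.9], [0.1, 0, 0.3, 0, 0, 0, 0.9]]]'

```text
time: 6.15
eef_pos: [422.8, -245.2, 111.7]
ee_rot: [0.012, 1.0, -0.001, 0.002]
force: [0.6, -1.5, -0.7]
opening: 0.41
grasp_force: 42.3
```

>>> drive_tool --increments '[[[0, 0, 0.3, 0, 0, 0, 0.9], [0, 0, 0.3, 0, 0, 0, 0.9], [0, 0, 0.1, 0, 0, 0, 0.9], [0, 0, 0, 0, 0, 0, 0.9], [0, 0, 0, 0, 0, 0, 0.9]]]'

```text
time: 6.65
eef_pos: [424.5, -244.9, 40.4]
ee_rot: [0.011, 1.0, -0.0, 0.001]
force: [-0.4, -0.2, -0.6]
opening: 0.411
grasp_force: 42.3
```

```bash
python3 -c "
from h import *
plan(*brd(-26.5),15.5,178.7)"
```

```text
t 6.65 pos [ 424.5 -244.9   40.4] al 178.69 j6 -0.5 
shift now-frame [0.009 0.007 0.249] shift goal-frame [0.009 0.007 0.249] turn [-0.01  0.01 -0.  ]
```

>>> drive_tool --increments '[[[0.009, 0.007, 0.15, 0, 0, 0, 0.9], [0, 0, 0.08, 0, 0, 0, 0.9], [0, 0, 0.015, 0, 0, 0, 0.9], [0, 0, 0, 0, 0, 0, 0.9], [0, 0, 0, 0, 0, 0, 0.9]]]'

```text
time: 7.15
eef_pos: [423.4, -244.1, 15.5]
ee_rot: [0.011, 1.0, -0.0, 0.0]
force: [-0.3, 0.3, -0.6]
opening: 0.418
grasp_force: 42.3
```

>>> drive_tool --increments '[[[0, 0, 0.008, 0, 0, 0, 0.9], [0, 0, 0, 0, 0, 0, 0.9]]]'

```text
time: 7.35
eef_pos: [423.4, -244.1, 15.3]
ee_rot: [0.011, 1.0, -0.0, 0.001]
force: [-2.2, 1.3, 6.8]
opening: 0.408
grasp_force: 43.2
```

>>> drive_tool --increments '[[[0, 0, 0, 0, 0, 0, 0.3], [0, 0, 0, 0, 0, 0, 0.3], [0, 0, 0, 0, 0, 0, 0.3], [0, 0, 0, 0, 0, 0, 0.3]]]'

```text
time: 7.75
eef_pos: [422.9, -243.8, 13.9]
ee_rot: [0.011, 1.0, 0.0, -0.0]
force: [0.8, -0.7, -0.4]
opening: 0.702
grasp_force: 0.0
```

>>> drive_tool --increments '[[[0, 0, -0.1, 0, 0, 0, 0.3], [0, 0, -0.3, 0, 0, 0, 0.3], [0, 0, -0.4, 0, 0, 0, 0.3], [0, 0, -0.3, 0, 0, 0, 0.3], [0, 0, 0, 0, 0, 0, 0.3]]]'

```text
time: 8.25
eef_pos: [425.2, -245.2, 129.2]
ee_rot: [0.011, 1.0, -0.002, 0.003]
force: [0.7, -0.4, 0.1]
opening: 0.699
grasp_force: 0.0
```

>>> drive_tool --increments '[[[0, 0, 0, 0, 0, 0, 0.3], [0, 0, 0, 0, 0, 0, 0.3], [0, 0, 0, 0, 0, 0, 0.3]]]'

```text
time: 8.55
eef_pos: [422.1, -243.4, 122.7]
ee_rot: [0.011, 1.0, 0.001, -0.001]
force: [0.1, 0.8, -0.8]
opening: 0.7
grasp_force: 0.0
```

Run:
```python
from h import *
r=wl("wb2",(320,190),40,20)
plan(448,12,120,77)
```

```text
[68 73 81] [ 434.5 -243.3   81.    35.    -1.3]
t 8.6 pos [ 422.2 -243.5  122.8] al 178.69 j6 -0.5 
shift now-frame [-0.2   2.56  0.03] shift goal-frame [ 2.547 -0.323  0.028] turn [-1.000e-02 -3.000e-02  2.219e+01]
```

View pics/wb2m.png

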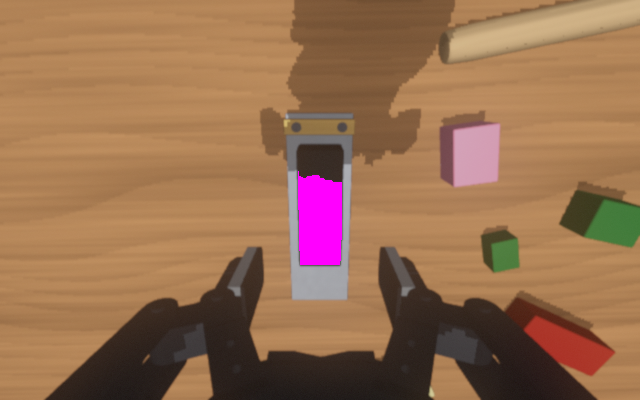

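The black block lies straight in the board: stop at row 127, block's near end at row 265, board's open end at row 299. Now I'll check these in board coordinates and locate the green.

Run:
```python
from h import *
im=cv2.imread("pics/wb2.png");st=readout.state();T=wristT(st);K=get_calibration("wrist")["K"]
g=cv2.cvtColor(im,6).astype(int)
print("col320",list(zip(range(284,308,1),g[284:308,312])),"\nstop",list(zip(range(108,150),g[108:150,320])))
print("row280",[(c,g[285,c]) for c in list(range(286,298))+list(range(343,354))])
print("end z10",ray([(320,299.5)],K,T,10),"stopnear z24",ray([(320,135)],K,T,24),"black near z40",ray([(320,265.5)],K,T,40),"black far z40",ray([(320,149)],K,T,40))
print("edges y z10",ray([(291.5,285),(348.5,285)],K,T,10))
```

```text
col320 [(284, np.int64(167)), (285, np.int64(166)), (286, np.int64(166)), (287, np.int64(165)), (288, np.int64(166)), (289, np.int64(165)), (290, np.int64(165)), (291, np.int64(165)), (292, np.int64(165)), (293, np.int64(165)), (294, np.int64(165)), (295, np.int64(166)), (296, np.int64(167)), (297, np.int64(166)), (298, np.int64(165)), (299, np.int64(155)), (300, np.int64(148)), (301, np.int64(144)), (302, np.int64(143)), (303, np.int64(143)), (304, np.int64(142)), (305, np.int64(140)), (306, np.int64(139)), (307, np.int64(140))] 
stop [(108, np.int64(101)), (109, np.int64(101)), (110, np.int64(100)), (111, np.int64(97)), (112, np.int64(96)), (113, np.int64(101)), (114, np.int64(110)), (115, np.int64(116)), (116, np.int64(117)), (117, np.int64(112)), (118, np.int64(104)), (119, np.int64(105)), (120, np.int64(118)), (121, np.int64(124)), (122, np.int64(123)), (123, np.int64(122)), (124, np.int64(122)), (125, np.int64(121)), (126, np.int64(122)), (127, np.int64(119)), (128, np.int64(119)), (129, np.int64(118)), (130, np.int64(119)), (131, np.int64(120)), (132, np.int64(120)), (133, np.
[... 424 characters left out ...]
(145)), (289, np.int64(144)), (290, np.int64(144)), (291, np.int64(147)), (292, np.int64(162)), (293, np.int64(167)), (294, np.int64(167)), (295, np.int64(167)), (296, np.int64(167)), (297, np.int64(167)), (343, np.int64(166)), (344, np.int64(166)), (345, np.int64(166)), (346, np.int64(162)), (347, np.int64(147)), (348, np.int64(142)), (349, np.int64(142)), (350, np.int64(143)), (351, np.int64(142)), (352, np.int64(142)), (353, np.int64(142))]
end z10 [[ 533.23615009 -245.611059  ]] stopnear z24 [[ 368.67543909 -241.71119685]] black near z40 [[ 476.57240466 -244.2579683 ]] black far z40 [[ 377.28296555 -241.90837997]]
edges y z10 [[ 515.60408653 -273.39641639]
 [ 516.96248096 -217.01350678]]
```

>>> drive_tool --increments '[[[-0.04, 0.3, 0, 0, 0, 0, 0.3], [-0.04, 0.45, 0, 0, 0, 0, 0.3], [-0.04, 0.45, 0, 0, 0, 0, 0.3], [-0.04, 0.45, 0, 0, 0, 0, 0.3], [-0.04, 0.45, 0, 0, 0, 0, 0.3]]]'

```text
time: 9.1
eef_pos: [447.1, -32.7, 123.3]
ee_rot: [0.012, 1.0, 0.0, -0.001]
force: [1.0, 0.0, -0.6]
opening: 0.703
grasp_force: 0.0
```

>>> drive_tool --increments '[[[0, 0.3, 0.03, 0, 0, 0, 0.3], [0, 0.16, 0, 0, 0, 0, 0.3], [0, 0, 0, 0, 0, -0.95, 0.3], [0, 0, 0, 0, 0, -0.95, 0.3], [0, 0, 0, 0, 0, -0.95, 0.3]]]'

```text
time: 9.6
eef_pos: [448.2, 12.0, 120.2]
ee_rot: [-0.104, 0.995, 0.0, -0.001]
force: [-0.3, 0.7, 0.8]
opening: 0.703
grasp_force: 0.0
```

>>> drive_tool --increments '[[[0, 0, 0, 0, 0, -0.95, 0.3], [0, 0, 0, 0, 0, -0.95, 0.3], [0, 0, 0, 0, 0, -0.95, 0.3], [0, 0, 0, 0, 0, -0.95, 0.3], [0, 0, 0, 0, 0, -0.95, 0.3]]]'

```text
time: 10.1
eef_pos: [448.2, 11.6, 120.2]
ee_rot: [-0.29, 0.957, 0.0, -0.001]
force: [-1.1, 0.9, 0.1]
opening: 0.697
grasp_force: 0.0
```

>>> drive_tool --increments '[[[0, 0, 0, 0, 0, -0.95, 0.3], [0, 0, 0, 0, 0, -0.95, 0.3], [0, 0, 0, 0, 0, -0.95, 0.3], [0, 0, 0, 0, 0, -0.95, 0.3], [0, 0, 0, 0, 0, -0.95, 0.3]]]'

```text
time: 10.6
eef_pos: [448.2, 11.6, 120.1]
ee_rot: [-0.465, 0.885, 0.0, -0.001]
force: [0.2, 0.4, -0.3]
opening: 0.698
grasp_force: 0.0
```

>>> drive_tool --increments '[[[0, 0, 0, 0, 0, -0.95, 0.3], [0, 0, 0, 0, 0, -0.95, 0.3], [0, 0, 0, 0, 0, -0.95, 0.3], [0, 0, 0, 0, 0, -0.95, 0.3], [0, 0, 0, 0, 0, -0.95, 0.3]]]'

```text
time: 11.1
eef_pos: [448.2, 11.6, 120.1]
ee_rot: [-0.624, 0.781, 0.0, -0.001]
force: [0.4, 0.2, 0.2]
opening: 0.7
grasp_force: 0.0
```

>>> drive_tool --increments '[[[0, 0, 0, 0, 0, 0, 0.3], [0, 0, 0, 0, 0, 0, 0.3], [0, 0, 0, 0, 0, 0, 0.3]]]'

```text
time: 11.4
eef_pos: [448.5, 11.6, 120.7]
ee_rot: [-0.623, 0.783, 0.0, -0.0]
force: [0.1, -0.1, 0.4]
opening: 0.701
grasp_force: 0.0
```

Run:
```python
from h import *
r=wl("wg",(320,200),30,20)
plan(r[0],r[1],120,r[4]+180)
```

```text
[52 97 72] [448.5  13.3  37.6  34.2  75.8]
t 11.45 pos [448.6  11.6 120.8] al -102.98 j6 -1.32 
shift now-frame [-0.016  0.005  0.008] shift goal-frame [-0.016  0.005  0.008] turn [ 0.   -0.    0.27]
```

View pics/wgm.png

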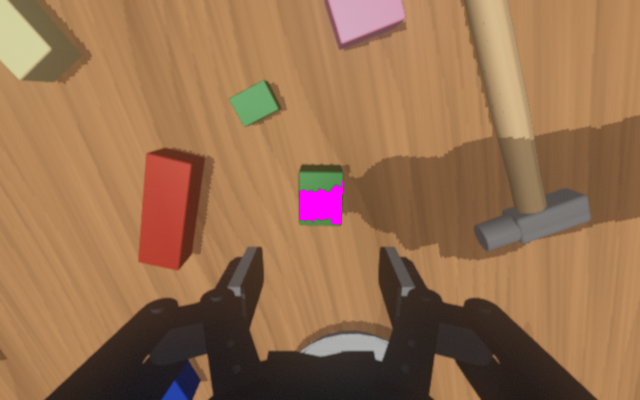

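Green sits at cols 299–343, with its top face in about rows 172–225. I'll project those ends.

Run:
```python
from h import *
im=cv2.imread("pics/wg.png");st=readout.state();T=wristT(st);K=get_calibration("wrist")["K"]
print([(r,tuple(int(x) for x in im[r,321])) for r in list(range(162,178))+list(range(220,230))])
a=ray([(321,172),(321,225.5)],K,T,30);print(a,a.mean(0),np.linalg.norm(a[0]-a[1]))
```

```text
[(162, (85, 129, 174)), (163, (75, 116, 156)), (164, (55, 90, 119)), (165, (39, 71, 81)), (166, (37, 68, 70)), (167, (37, 68, 69)), (168, (39, 69, 69)), (169, (36, 67, 68)), (170, (39, 72, 69)), (171, (48, 89, 72)), (172, (63, 118, 79)), (173, (81, 140, 88)), (174, (87, 149, 92)), (175, (89, 150, 92)), (176, (87, 150, 91)), (177, (88, 149, 91)), (220, (63, 119, 77)), (221, (70, 133, 81)), (222, (72, 136, 81)), (223, (74, 137, 84)), (224, (73, 134, 96)), (225, (77, 132, 134)), (226, (85, 133, 167)), (227, (91, 137, 181)), (228, (91, 138, 183)), (229, (92, 137, 184))]
[[442.57800958 -11.8259818 ]
 [452.96038293  33.25199471]] [447.76919625  10.71300646] 46.258162978969274
```

>>> drive_tool --increments '[[[0.01, 0.005, 0.3, 0, 0, 0, 0.3], [0, 0, 0.3, 0, 0, 0, 0.3], [0, 0, 0.3, 0, 0, 0, 0.3], [0, 0, 0.2, 0, 0, 0, 0.3], [0, 0, 0.05, 0, 0, 0, 0.3]]]'

```text
time: 11.95
eef_pos: [446.1, 10.7, 3.8]
ee_rot: [-0.623, 0.782, 0.001, -0.002]
force: [-0.6, 0.0, 0.3]
opening: 0.698
grasp_force: 0.0
```

>>> drive_tool --increments '[[[0, 0, 0, 0, 0, 0, 0.3], [0, 0, 0, 0, 0, 0, 0.9], [0, 0, 0, 0, 0, 0, 0.9], [0, 0, 0, 0, 0, 0, 0.9], [0, 0, 0, 0, 0, 0, 0.9]]]'

```text
time: 12.45
eef_pos: [449.4, 10.8, 7.5]
ee_rot: [-0.623, 0.782, -0.001, 0.001]
force: [-0.5, -0.7, 6.2]
opening: 0.409
grasp_force: 41.2
```

>>> drive_tool --increments '[[[0, 0, 0, 0, 0, 0, 0.9], [0, 0, 0, 0, 0, 0, 0.9]]]'

```text
time: 12.65
eef_pos: [449.3, 10.8, 7.5]
ee_rot: [-0.623, 0.782, -0.001, 0.001]
force: [-0.2, -1.7, 6.8]
opening: 0.411
grasp_force: 41.2
```

>>> drive_tool --increments '[[[0, 0, -0.1, 0, 0, 0, 0.9], [0, 0, -0.3, 0, 0, 0, 0.9], [0, 0, -0.4, 0, 0, 0, 0.9], [0, 0, -0.3, 0, 0, 0, 0.9], [0, 0, 0, 0, 0, 0, 0.9]]]'

```text
time: 13.15
eef_pos: [450.6, 10.8, 121.0]
ee_rot: [-0.623, 0.782, -0.002, 0.003]
force: [0.7, 0.5, -0.2]
opening: 0.412
grasp_force: 40.4
```

Run:
```python
from h import *
plan(*brd(53.5,c=(450.4,-244.4)),100,178.7)
```

```text
t 13.15 pos [450.6  10.8 121. ] al -102.93 j6 -1.32 
shift now-frame [ 2.381 -1.091  0.214] shift goal-frame [-0.591 -2.552  0.21 ] turn [-0.06  0.08 17.1 ]
```

>>> drive_tool --increments '[[[0, 0, 0, 0, 0, 0.95, 0.9], [0, 0, 0, 0, 0, 0.95, 0.9], [0, 0, 0, 0, 0, 0.95, 0.9], [0, 0, 0, 0, 0, 0.95, 0.9], [0, 0, 0, 0, 0, 0.95, 0.9]]]'

```text
time: 13.65
eef_pos: [447.5, 10.7, 115.7]
ee_rot: [-0.463, 0.887, 0.0, -0.0]
force: [-0.9, -0.1, -0.8]
opening: 0.413
grasp_force: 40.2
```

>>> drive_tool --increments '[[[0, 0, 0, 0, 0, 0.95, 0.9], [0, 0, 0, 0, 0, 0.95, 0.9], [0, 0, 0, 0, 0, 0.95, 0.9], [0, 0, 0, 0, 0, 0.95, 0.9], [0, 0, 0, 0, 0, 0.95, 0.9]]]'

```text
time: 14.15
eef_pos: [447.5, 10.8, 115.7]
ee_rot: [-0.287, 0.958, 0.0, -0.0]
force: [0.5, 0.0, -0.6]
opening: 0.412
grasp_force: 40.2
```

>>> drive_tool --increments '[[[0, 0, 0, 0, 0, 0.95, 0.9], [0, 0, 0, 0, 0, 0.95, 0.9], [0, 0, 0, 0, 0, 0.95, 0.9], [0, 0, 0, 0, 0, 0.95, 0.9], [0, 0, 0, 0, 0, 0.95, 0.9]]]'

```text
time: 14.65
eef_pos: [447.5, 10.7, 115.6]
ee_rot: [-0.101, 0.995, 0.0, -0.001]
force: [-0.2, 0.2, -0.7]
opening: 0.416
grasp_force: 40.2
```

>>> drive_tool --increments '[[[0, 0, 0, 0, 0, 0.95, 0.9], [0, 0, 0, 0, 0, 0.95, 0.9], [0, 0, 0, 0, 0, 0.95, 0.9], [-0.08, -0.3, 0, 0, 0, 0, 0.9], [-0.1, -0.45, 0, 0, 0, 0, 0.9]]]'

```text
time: 15.15
eef_pos: [464.0, -64.0, 115.8]
ee_rot: [0.009, 1.0, 0.0, -0.0]
force: [0.9, -0.3, -0.3]
opening: 0.411
grasp_force: 40.4
```

>>> drive_tool --increments '[[[-0.1, -0.45, 0, 0, 0, 0, 0.9], [-0.1, -0.45, 0, 0, 0, 0, 0.9], [-0.1, -0.45, 0.07, 0, 0, 0, 0.9], [-0.1, -0.35, 0.07, 0, 0, 0, 0.9], [0, -0.1, 0.07, 0, 0, 0, 0.9]]]'

```text
time: 15.65
eef_pos: [500.6, -248.7, 94.1]
ee_rot: [0.013, 1.0, -0.0, -0.0]
force: [0.5, 0.5, -1.4]
opening: 0.414
grasp_force: 40.4
```

>>> drive_tool --increments '[[[0, 0, 0.2, 0, 0, 0, 0.9], [0, 0, 0.2, 0, 0, 0, 0.9], [0, 0, 0.1, 0, 0, 0, 0.9], [0, 0, 0, 0, 0, 0, 0.9], [0, 0, 0, 0, 0, 0, 0.9]]]'

```text
time: 16.15
eef_pos: [499.8, -244.8, 44.9]
ee_rot: [0.011, 1.0, 0.0, -0.0]
force: [0.3, 0.2, -0.4]
opening: 0.415
grasp_force: 41.9
```

Run:
```python
from h import *
cv2.imwrite("pics/g2w.png",grab_frame("wrist"))
plan(*brd(53.5,c=(450.4,-244.4)),17.5,178.7)
```

```text
t 16.2 pos [ 499.9 -244.9   45. ] al 178.73 j6 -0.43 
shift now-frame [-0.041 -0.006  0.275] shift goal-frame [-0.04  -0.006  0.275] turn [ 0.   -0.01  0.01]
```

View pics/g2w.png

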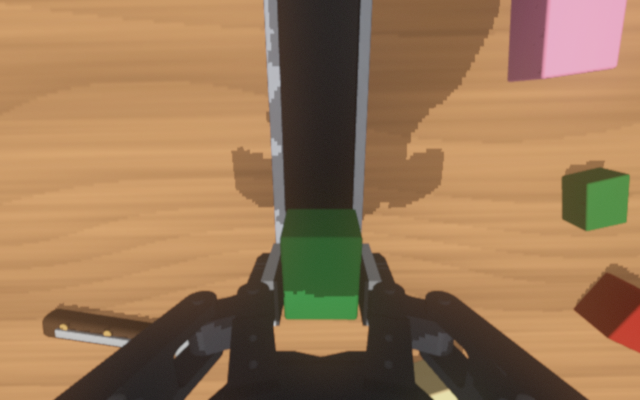

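Green is held square and in line with the black. I'll move it out 4 mm, then lower it.

>>> drive_tool --increments '[[[-0.04, -0.006, 0, 0, 0, 0, 0.9], [0, 0, 0.15, 0, 0, 0, 0.9], [0, 0, 0.1, 0, 0, 0, 0.9], [0, 0, 0.015, 0, 0, 0, 0.9], [0, 0, 0, 0, 0, 0, 0.9]]]'

```text
time: 16.7
eef_pos: [504.0, -246.0, 18.3]
ee_rot: [0.011, 1.0, 0.0, -0.0]
force: [-0.8, 0.4, -0.9]
opening: 0.411
grasp_force: 42.0
```

>>> drive_tool --increments '[[[0, 0, 0, 0, 0, 0, 0.9], [0, 0, 0, 0, 0, 0, 0.9]]]'

```text
time: 16.9
eef_pos: [504.1, -246.1, 18.4]
ee_rot: [0.011, 1.0, 0.0, -0.0]
force: [-0.1, -0.1, -0.1]
opening: 0.413
grasp_force: 42.0
```

>>> drive_tool --increments '[[[0, 0, 0.01, 0, 0, 0, 0.9], [0, 0, 0, 0, 0, 0, 0.9], [0, 0, 0, 0, 0, 0, 0.9]]]'

```text
time: 17.2
eef_pos: [504.2, -246.2, 18.1]
ee_rot: [0.011, 1.0, -0.0, 0.0]
force: [-2.5, 0.6, 6.0]
opening: 0.413
grasp_force: 42.6
```

>>> drive_tool --increments '[[[0, 0, 0.008, 0, 0, 0, 0.9], [0, 0, 0, 0, 0, 0, 0.9], [0, 0, 0, 0, 0, 0, 0.9]]]'

```text
time: 17.5
eef_pos: [504.2, -246.2, 18.0]
ee_rot: [0.011, 1.0, -0.0, 0.0]
force: [-4.2, 2.7, 10.8]
opening: 0.412
grasp_force: 43.4
```

>>> drive_tool --increments '[[[0, 0, 0, 0, 0, 0, 0.3], [0, 0, 0, 0, 0, 0, 0.3], [0, 0, 0, 0, 0, 0, 0.3], [0, 0, 0, 0, 0, 0, 0.3]]]'

```text
time: 17.9
eef_pos: [504.1, -246.1, 16.4]
ee_rot: [0.011, 1.0, 0.0, -0.0]
force: [0.3, 0.1, -0.4]
opening: 0.698
grasp_force: 0.0
```

>>> drive_tool --increments '[[[0, 0, -0.1, 0, 0, 0, 0.3], [0, 0, -0.3, 0, 0, 0, 0.3], [0, 0, -0.4, 0, 0, 0, 0.3], [0, 0, -0.3, 0, 0, 0, 0.3], [0, 0, 0, 0, 0, 0, 0.3]]]'

```text
time: 18.4
eef_pos: [506.6, -247.4, 132.4]
ee_rot: [0.011, 1.0, -0.002, 0.004]
force: [0.7, -0.1, 0.8]
opening: 0.698
grasp_force: 0.0
```

>>> drive_tool --increments '[[[0, 0, 0, 0, 0, 0, 0.3], [0, 0, 0, 0, 0, 0, 0.3]]]'

```text
time: 18.6
eef_pos: [503.6, -245.9, 125.7]
ee_rot: [0.011, 1.0, 0.0, -0.001]
force: [0.3, -0.0, -0.6]
opening: 0.702
grasp_force: 0.0
```

Run:
```python
from h import *
st=readout.state();im=grab_frame("wrist");cv2.imwrite("pics/g3w.png",im);K=get_calibration("wrist")["K"];T=wristT(st)
c=320;g=im[:,c].astype(int)
for r in range(80,270):
    if abs(g[r+1]-g[r-1]).sum()>40: print(r,g[r],ray([(c,r)],K,T,40)[0].round(1),ray([(c,r)],K,T,10)[0].round(1))
plan(653.5,178.5,120,95.5)
```

```text
172 [47 79 59] [ 477.1 -244.8] [ 484.1 -245. ]
173 [ 61 103  67] [ 477.9 -244.8] [ 485. -245.]
174 [ 72 120  75] [ 478.7 -244.8] [ 485.9 -245. ]
175 [ 80 131  81] [ 479.5 -244.9] [ 486.8 -245.1]
176 [ 96 150  91] [ 480.3 -244.9] [ 487.7 -245.1]
226 [ 92 150 114] [ 522.7 -245.9] [ 535.7 -246.2]
227 [ 89 142 155] [ 523.6 -245.9] [ 536.7 -246.2]
t 18.65 pos [ 503.4 -245.8  125.4] al 178.69 j6 -0.43 
shift now-frame [-1.404  4.276  0.055] shift goal-frame [4.08  1.901 0.054] turn [-1.000e-02 -3.000e-02  1.815e+01]
```

View pics/g3w.png

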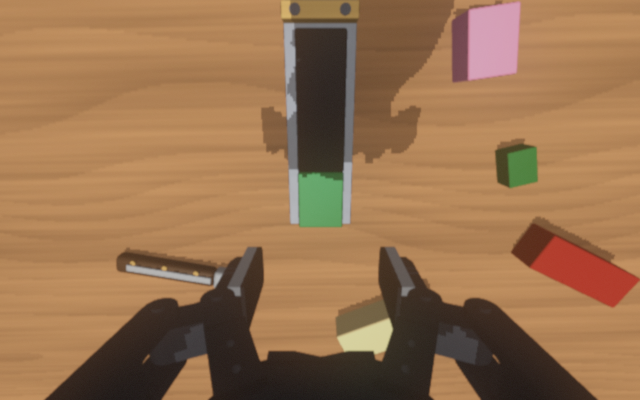

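The pile's ends are at row 172 (black/green boundary) and row 226 (green's near end), and the gap looks small. I'll check it with magnified crops from all the cameras.

Run:
```python
from h import *
w=cv2.imread("pics/g3w.png");s=grab_frame("scene");d=grab_frame("side")
cv2.imwrite("pics/s3.png",s);cv2.imwrite("pics/d3.png",d)
def z(i,x,y,w,h,f): return cv2.resize(i[y:y+h,x:x+w],(w*f,h*f),interpolation=0)
A=z(w,280,155,80,80,5);B=z(s,165,220,100,80,4);C=z(d,340,120,100,60,4)
o=np.zeros((400+330,800,3),np.uint8);o[:400,:400]=A;o[:320,400:800]=B;o[400:640,:400]=C
cv2.imwrite("pics/c3.png",o[:600+40-40])
```

```text
(no output)
```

View pics/c3.png

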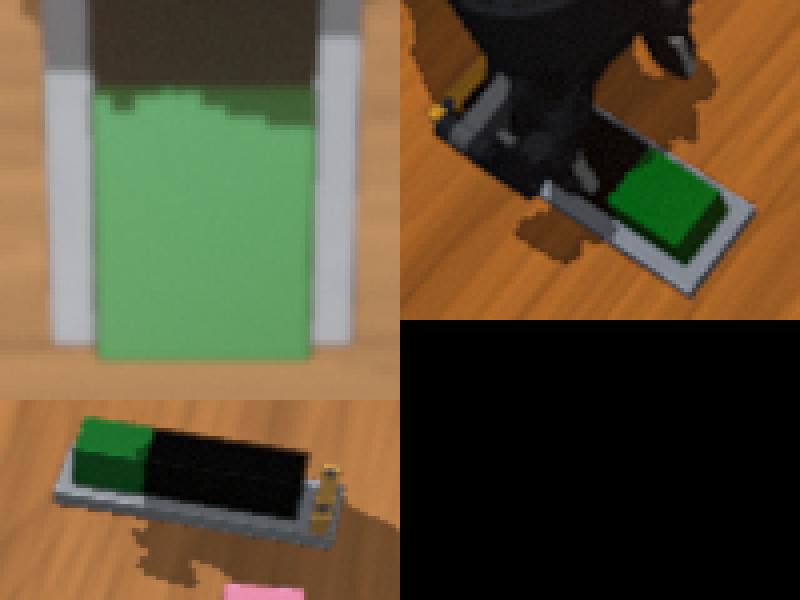

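The green seems to touch the black. I'll put the camera straight above the joint and measure.

>>> drive_tool --increments '[[[-0.25, 0, 0, 0, 0, 0, 0.3], [-0.3, 0, 0, 0, 0, 0, 0.3], [0, 0, 0, 0, 0, 0, 0.3], [0, 0, 0, 0, 0, 0, 0.3], [0, 0, 0, 0, 0, 0, 0.3]]]'

```text
time: 19.25
eef_pos: [558.1, -247.2, 126.1]
ee_rot: [0.011, 1.0, 0.0, -0.001]
force: [-0.2, 0.5, -0.1]
opening: 0.698
grasp_force: 0.0
```

Run:
```python
from h import *
st=readout.state();im=grab_frame("wrist");cv2.imwrite("pics/g4w.png",im);K=get_calibration("wrist")["K"];T=wristT(st)
print(st['eef_pos'].round(1))
for c in (310,320,330):
  g=im[:,c].astype(int)
  for r in range(2,180):
    if abs(g[r+1]-g[r-1]).sum()>36: print(c,r,g[r],ray([(c,r)],K,T,40)[0].round(1),ray([(c,r)],K,T,10)[0].round(1))
cv2.imwrite("pics/c4.png",cv2.resize(im[0:180,270:370],None,fx=3,fy=3,interpolation=0))
```

```text
[ 558.1 -247.2  126.1]
310 98 [37 61 49] [ 476.8 -252.1] [ 476.6 -253.1]
310 99 [45 79 54] [ 477.4 -252.1] [ 477.3 -253.1]
310 160 [49 88 65] [ 522.1 -253.6] [ 527.8 -254.8]
310 161 [ 87 104  92] [ 522.8 -253.7] [ 528.7 -254.8]
310 162 [145 146 142] [ 523.6 -253.7] [ 529.6 -254.9]
310 163 [176 172 170] [ 524.4 -253.7] [ 530.5 -254.9]
310 165 [161 161 166] [ 526.  -253.8] [ 532.2 -255. ]
310 166 [122 136 159] [ 526.8 -253.8] [ 533.1 -255. ]
310 167 [ 86 120 159] [ 527.6 -253.8] [ 534. -255.]
320 98 [36 55 47] [ 476.9 -244.9] [ 476.7 -244.9]
320 99 [44 74 49] [ 477.6 -244.9] [ 477.5 -244.9]
320 160 [48 87 63] [ 522.2 -245.9] [ 528.  -246.1]
320 161 [ 84 103  89] [ 523. -246.] [ 528.9 -246.1]
320 162 [142 143 139] [ 523.8 -246. ] [ 529.8 -246.1]
320 163 [173 169 167] [ 524.6 -246. ] [ 530.7 -246.2]
320 165 [158 158 164] [ 526.2 -246. ] [ 532.4 -246.2]
320 166 [119 133 155] [ 526.9 -246.1] [ 533.3 -246.2]
320 167 [ 84 116 154] [ 527.7 -246.1] [ 534.2 -246.3]
330 98 [32 52 42] [ 477.1 -237.6] [ 476.9 -236.7]
330 99 [41 72 47] [ 477.8 -237.6] [ 477.7 -236.7]
330 100 [47 86 50] [ 478.5 -237.6] [ 478.5 -236.7]
330 160 [48 88 64] [ 522.4 -238.2] [ 528.2 -237.4]
330 161 [ 85 103  89] [ 523.2 -238.2] [ 529.1 -237.4]
330 162 [142 142 138] [ 524.  -238.3] [ 530.  -237.4]
330 163 [172 168 166] [ 524.8 -238.3] [ 530.9 -237.4]
330 165 [158 157 163] [ 526.3 -238.3] [ 532.6 -237.5]
330 166 [119 133 155] [ 527.1 -238.3] [ 533.5 -237.5]
330 167 [ 84 116 154] [ 527.9 -238.3] [ 534.4 -237.5]
```

View pics/c4.png

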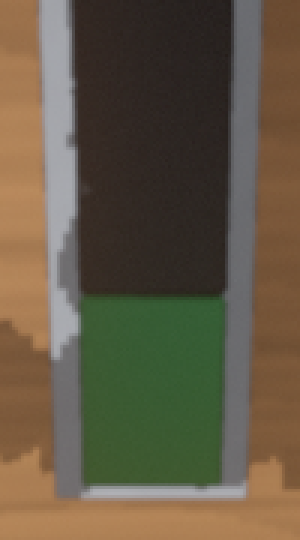

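Green spans x 477.2–523.4 with the board's end at 533.0, so it sits 3.6 mm too close to the black. I'll regrip it and shift it outward.

```bash
python3 -c "
from h import *
plan(500.3,-245.4,17,178.7)"
```

```text
t 19.3 pos [ 558.2 -247.3  126.4] al 178.68 j6 -0.39 
shift now-frame [0.578 0.005 1.094] shift goal-frame [0.579 0.006 1.094] turn [ 0.   -0.01 -0.  ]
```

>>> drive_tool --increments '[[[0.28, 0.005, 0, 0, 0, 0, 0.3], [0.298, 0, 0, 0, 0, 0, 0.3], [0, 0, 0.3, 0, 0, 0, 0.3], [0, 0, 0.4, 0, 0, 0, 0.3], [0, 0, 0.3, 0, 0, 0, 0.3]]]'

```text
time: 19.8
eef_pos: [499.9, -245.5, 25.6]
ee_rot: [0.012, 1.0, -0.0, 0.0]
force: [-0.3, 0.0, -0.4]
opening: 0.7
grasp_force: 0.0
```

>>> drive_tool --increments '[[[0, 0, 0.09, 0, 0, 0, 0.3], [0, 0, 0, 0, 0, 0, 0.3], [0, 0, 0, 0, 0, 0, 0.3]]]'

```text
time: 20.1
eef_pos: [502.0, -246.1, 19.2]
ee_rot: [0.012, 1.0, -0.0, 0.001]
force: [0.2, -0.8, 0.5]
opening: 0.701
grasp_force: 0.0
```

>>> drive_tool --increments '[[[0, 0, 0, 0, 0, 0, 0.9], [0, 0, 0, 0, 0, 0, 0.9], [0, 0, 0, 0, 0, 0, 0.9], [0, 0, 0, 0, 0, 0, 0.9], [0, 0, 0, 0, 0, 0, 0.9]]]'

```text
time: 20.6
eef_pos: [502.6, -246.3, 19.6]
ee_rot: [0.011, 1.0, -0.001, 0.001]
force: [-0.1, -0.5, 6.7]
opening: 0.416
grasp_force: 41.5
```

>>> drive_tool --increments '[[[0, 0, -0.02, 0, 0, 0, 0.9], [-0.036, 0, 0, 0, 0, 0, 0.9], [0, 0, 0, 0, 0, 0, 0.9], [0, 0, 0.025, 0, 0, 0, 0.9], [0, 0, 0, 0, 0, 0, 0.9]]]'

```text
time: 21.1
eef_pos: [505.4, -245.7, 19.5]
ee_rot: [0.011, 1.0, -0.0, 0.001]
force: [-5.6, 3.1, 18.4]
opening: 0.413
grasp_force: 42.9
```

>>> drive_tool --increments '[[[0, 0, 0, 0, 0, 0, 0.3], [0, 0, 0, 0, 0, 0, 0.3], [0, 0, 0, 0, 0, 0, 0.3], [0, 0, 0, 0, 0, 0, 0.3]]]'

```text
time: 21.5
eef_pos: [504.8, -245.6, 16.7]
ee_rot: [0.011, 1.0, 0.0, -0.0]
force: [-0.0, 0.0, -0.1]
opening: 0.7
grasp_force: 0.0
```

>>> drive_tool --increments '[[[0, 0, -0.2, 0, 0, 0, 0.3], [0, 0, -0.4, 0, 0, 0, 0.3], [-0.27, 0, -0.4, 0, 0, 0, 0.3], [-0.27, 0, -0.1, 0, 0, 0, 0.3], [0, 0, 0, 0, 0, 0, 0.3]]]'

```text
time: 22.0
eef_pos: [562.8, -247.6, 129.3]
ee_rot: [0.011, 1.0, -0.001, 0.003]
force: [0.4, 0.1, -0.6]
opening: 0.7
grasp_force: 0.0
```

>>> drive_tool --increments '[[[0, 0, 0, 0, 0, 0, 0.3], [0, 0, 0, 0, 0, 0, 0.3], [0, 0, 0, 0, 0, 0, 0.3]]]'

```text
time: 22.3
eef_pos: [557.6, -246.7, 126.1]
ee_rot: [0.012, 1.0, 0.0, -0.001]
force: [0.2, 0.5, -0.0]
opening: 0.696
grasp_force: 0.0
```

```bash
cat >> h.py <<'E'
def prof(name,c=320,r0=2,r1=180,zs=(40,10),th=36):
    st=readout.state();im=grab_frame("wrist");cv2.imwrite(f"pics/{name}.png",im);K=get_calibration("wrist")["K"];T=wristT(st)
    print(st['eef_pos'].round(1)); g=im[:,c].astype(int)
    for r in range(r0,r1):
        if abs(g[r+1]-g[r-1]).sum()>th: print(r,g[r],*[ray([(c,r)],K,T,z)[0].round(1)[0] for z in zs])
E
python3 -c "
from h import *
prof('g5w',th=20)"
```

```text
[ 557.6 -246.7  126.1]
96 [34 40 46] 475.0 474.6
97 [43 47 54] 475.7 475.4
98 [72 72 74] 476.4 476.2
99 [97 95 96] 477.0 476.9
100 [108 105 105] 477.7 477.7
102 [107 106 103] 479.1 479.3
103 [85 91 85] 479.8 480.1
104 [56 81 59] 480.5 480.9
165 [46 85 69] 525.6 531.9
166 [53 90 99] 526.4 532.8
167 [ 64 102 133] 527.2 533.6
168 [ 73 112 151] 528.0 534.5
169 [ 77 117 160] 528.8 535.4
170 [ 84 125 169] 529.6 536.3
171 [ 86 129 175] 530.4 537.2
```

Green is now right, 480.2–526.9, but black's end is at 476.4 where 474.0 is wanted. I'll move the black 2.3 mm toward the stop.

>>> drive_tool --increments '[[[0.3, 0, 0, 0, 0, 0, 0.3], [0.45, 0, 0, 0, 0, 0, 0.3], [0.45, 0, 0, 0, 0, 0, 0.3], [0.118, 0, 0.2, 0, 0, 0, 0.3], [0, 0, 0.4, 0, 0, 0, 0.3]]]'

```text
time: 22.85
eef_pos: [426.6, -244.9, 69.5]
ee_rot: [0.012, 1.0, -0.002, 0.003]
force: [1.3, 0.1, 0.2]
opening: 0.701
grasp_force: 0.0
```

>>> drive_tool --increments '[[[0, 0, 0.3, 0, 0, 0, 0.3], [0, 0, 0.18, 0, 0, 0, 0.3], [0, 0, 0, 0, 0, 0, 0.3], [0, 0, 0, 0, 0, 0, 0.3], [0, 0, 0, 0, 0, 0, 0.3]]]'

```text
time: 23.35
eef_pos: [427.9, -244.4, 20.5]
ee_rot: [0.011, 1.0, -0.0, 0.001]
force: [-0.3, 0.0, -0.5]
opening: 0.698
grasp_force: 0.0
```

```bash
python3 -c "
from h import *
plan(426.4,-243.7,17,178.7)"
```

```text
t 23.35 pos [ 427.9 -244.4   20.5] al 178.69 j6 -0.5 
shift now-frame [0.015 0.007 0.035] shift goal-frame [0.015 0.007 0.035] turn [-0.01  0.02 -0.  ]
```

>>> drive_tool --increments '[[[0.015, 0.007, 0.03, 0, 0, 0, 0.3], [0, 0, 0, 0, 0, 0, 0.9], [0, 0, 0, 0, 0, 0, 0.9], [0, 0, 0, 0, 0, 0, 0.9], [0, 0, 0, 0, 0, 0, 0.9]]]'

```text
time: 23.85
eef_pos: [426.1, -243.4, 16.8]
ee_rot: [0.011, 1.0, -0.0, 0.0]
force: [-2.0, 1.3, 5.8]
opening: 0.416
grasp_force: 41.7
```

>>> drive_tool --increments '[[[0, 0, 0, 0, 0, 0, 0.9], [0, 0, -0.01, 0, 0, 0, 0.9], [0.023, 0, 0, 0, 0, 0, 0.9], [0, 0, 0, 0, 0, 0, 0.9], [0, 0, 0.008, 0, 0, 0, 0.9]]]'

```text
time: 24.35
eef_pos: [422.9, -243.0, 16.8]
ee_rot: [0.011, 1.0, 0.0, -0.0]
force: [-5.9, 2.6, 14.3]
opening: 0.414
grasp_force: 42.7
```

>>> drive_tool --increments '[[[0, 0, 0, 0, 0, 0, 0.9], [0, 0, 0, 0, 0, 0, 0.3], [0, 0, 0, 0, 0, 0, 0.3], [0, 0, 0, 0, 0, 0, 0.3], [0, 0, 0, 0, 0, 0, 0.3]]]'

```text
time: 24.85
eef_pos: [423.4, -243.2, 16.3]
ee_rot: [0.011, 1.0, 0.0, -0.0]
force: [-0.2, 0.0, -0.2]
opening: 0.7
grasp_force: 0.0
```

>>> drive_tool --increments '[[[0, 0, -0.2, 0, 0, 0, 0.3], [0, 0, -0.4, 0, 0, 0, 0.3], [-0.3, 0, -0.4, 0, 0, 0, 0.3], [-0.45, 0, -0.1, 0, 0, 0, 0.3], [-0.45, 0, 0, 0, 0, 0, 0.3]]]'

```text
time: 25.35
eef_pos: [546.0, -246.7, 129.8]
ee_rot: [0.012, 1.0, -0.001, 0.003]
force: [1.1, -0.5, -0.8]
opening: 0.702
grasp_force: 0.0
```

>>> drive_tool --increments '[[[-0.15, 0, 0, 0, 0, 0, 0.3], [0, 0, 0, 0, 0, 0, 0.3], [0, 0, 0, 0, 0, 0, 0.3], [0, 0, 0, 0, 0, 0, 0.3]]]'

```text
time: 25.75
eef_pos: [557.2, -246.1, 126.2]
ee_rot: [0.012, 1.0, 0.0, -0.0]
force: [0.7, -0.1, 0.2]
opening: 0.699
grasp_force: 0.0
```

```bash
python3 -c "
from h import *
prof('g6w',th=24)
plan(653.5,178.5,120,95.5)"
```

```text
[ 557.2 -246.1  126.2]
93 [33 38 46] 472.6 472.0
94 [49 52 56] 473.3 472.8
95 [85 84 85] 474.0 473.5
96 [107 104 104] 474.7 474.3
102 [107 105 104] 478.8 479.0
103 [88 93 88] 479.5 479.8
104 [58 80 61] 480.2 480.6
166 [49 88 86] 526.1 532.5
167 [ 62 100 126] 526.9 533.4
168 [ 72 110 150] 527.7 534.3
169 [ 76 116 158] 528.5 535.2
170 [ 80 123 167] 529.2 536.1
171 [ 86 129 174] 530.0 537.0
t 25.8 pos [ 557.2 -246.2  126.4] al 178.66 j6 -0.39 
shift now-frame [-0.863  4.269  0.065] shift goal-frame [4.135 1.366 0.064] turn [-0.000e+00 -1.000e-02  1.814e+01]
```

```bash
python3 -c "
from h import *
c=get_calibration('scene')
print(ray([(404,110),(470,170)],c['K'],c['world_from_camera'],0))"
```

```text
[[608.39479256 395.82138098]
 [840.00164393 286.04689656]]
```

>>> drive_tool --increments '[[[-0.08, 0.3, 0, 0, 0, 0, 0.3], [-0.09, 0.45, 0, 0, 0, 0, 0.3], [-0.09, 0.45, 0, 0, 0, 0, 0.3], [-0.09, 0.45, 0, 0, 0, 0, 0.3], [-0.09, 0.45, 0, 0, 0, 0, 0.3]]]'

```text
time: 26.3
eef_pos: [606.4, -36.1, 127.0]
ee_rot: [0.012, 1.0, -0.0, 0.0]
force: [-0.2, 0.1, -0.0]
opening: 0.699
grasp_force: 0.0
```

>>> drive_tool --increments '[[[-0.09, 0.45, 0, 0, 0, 0, 0.3], [-0.09, 0.45, 0, 0, 0, 0, 0.3], [-0.09, 0.45, 0, 0, 0, 0, 0.3], [-0.09, 0.45, 0, 0, 0, 0, 0.3], [-0.06, 0.37, 0.06, 0, 0, 0, 0.3]]]'

```text
time: 26.8
eef_pos: [654.2, 180.6, 121.7]
ee_rot: [0.011, 1.0, 0.0, 0.001]
force: [1.4, -0.5, 0.1]
opening: 0.696
grasp_force: 0.0
```

>>> drive_tool --increments '[[[0, 0, 0, 0, 0, 0.954, 0.3], [0, 0, 0, 0, 0, 0.954, 0.3], [0, 0, 0, 0, 0, 0.954, 0.3], [0, 0, 0, 0, 0, 0.954, 0.3], [0, 0, 0, 0, 0, 0.954, 0.3]]]'

```text
time: 27.3
eef_pos: [653.4, 178.0, 120.9]
ee_rot: [0.203, 0.979, -0.0, 0.0]
force: [-0.6, 0.1, -0.7]
opening: 0.698
grasp_force: 0.0
```

>>> drive_tool --increments '[[[0, 0, 0, 0, 0, 0.954, 0.3], [0, 0, 0, 0, 0, 0.954, 0.3], [0, 0, 0, 0, 0, 0.954, 0.3], [0, 0, 0, 0, 0, 0.954, 0.3], [0, 0, 0, 0, 0, 0.954, 0.3]]]'

```text
time: 27.8
eef_pos: [653.5, 177.9, 121.0]
ee_rot: [0.385, 0.923, 0.0, 0.0]
force: [0.9, -0.3, -0.1]
opening: 0.695
grasp_force: 0.0
```

>>> drive_tool --increments '[[[0, 0, 0, 0, 0, 0.954, 0.3], [0, 0, 0, 0, 0, 0.954, 0.3], [0, 0, 0, 0, 0, 0.954, 0.3], [0, 0, 0, 0, 0, 0.954, 0.3], [0, 0, 0, 0, 0, 0.954, 0.3]]]'

```text
time: 28.3
eef_pos: [653.5, 177.9, 120.9]
ee_rot: [0.553, 0.833, 0.0, 0.0]
force: [0.6, -0.1, -0.2]
opening: 0.698
grasp_force: 0.0
```

>>> drive_tool --increments '[[[0, 0, 0, 0, 0, 0.954, 0.3], [0, 0, 0, 0, 0, 0.954, 0.3], [0, 0, 0, 0, 0, 0.954, 0.3], [0, 0, 0, 0, 0, 0.954, 0.3]]]'

```text
time: 28.7
eef_pos: [653.4, 177.9, 120.9]
ee_rot: [0.673, 0.74, 0.0, 0.0]
force: [-0.4, 0.8, 0.5]
opening: 0.7
grasp_force: 0.0
```

>>> drive_tool --increments '[[[0, 0, 0, 0, 0, 0, 0.3], [0, 0, 0, 0, 0, 0, 0.3], [0, 0, 0, 0, 0, 0, 0.3]]]'

```text
time: 29.0
eef_pos: [653.9, 178.4, 120.6]
ee_rot: [0.671, 0.741, 0.0, 0.0]
force: [-0.6, 0.1, -0.3]
opening: 0.695
grasp_force: 0.0
```

Run:
```python
from h import *
r=wl("wblue",(320,200),30,24)
plan(r[0],r[1],5,r[4]+180*(r[4]<0))
im=cv2.imread("pics/wblue.png")
print([(q,tuple(int(x) for x in im[q,320])) for q in list(range(160,180))+list(range(218,232))])
K=get_calibration("wrist")["K"];T=wristT(readout.state())
print([ (q,ray([(320,q)],K,T,30)[0].round(1)) for q in (165,170,175,220,225,230)])
```

```text
[158  83  74] [654.5 170.   34.3  23.2   6.9]
t 29.05 pos [653.9 178.5 120.6] al 95.65 j6 1.74 
shift now-frame [-0.085 -0.003  1.156] shift goal-frame [-0.005  0.085  1.156] turn [ 0.   -0.   19.36]
[(160, (63, 92, 129)), (161, (63, 92, 129)), (162, (64, 92, 129)), (163, (62, 91, 128)), (164, (66, 88, 124)), (165, (72, 74, 104)), (166, (78, 57, 77)), (167, (78, 51, 65)), (168, (79, 52, 65)), (169, (79, 51, 64)), (170, (79, 49, 63)), (171, (82, 50, 63)), (172, (91, 53, 64)), (173, (102, 55, 64)), (174, (114, 60, 65)), (175, (117, 62, 66)), (176, (116, 61, 65)), (177, (116, 62, 65)), (178, (117, 62, 65)), (179, (116, 60, 64)), (218, (177, 91, 77)), (219, (176, 91, 78)), (220, (176, 90, 77)), (221, (176, 90, 77)), (222, (175, 88, 76)), (223, (175, 89, 77)), (224, (174, 89, 78)), (225, (167, 91, 89)), (226, (144, 104, 126)), (227, (108, 119, 158)), (228, (91, 128, 172)), (229, (90, 130, 175)), (230, (90, 129, 175)), (231, (90, 129, 175))]
[(165, array([650.3, 210. ])), (170, array([650.7, 206. ])), (175, array([651.1, 202. ])), (220, array([654.9, 163.4])), (225, array([655.3, 158.9])), (230, array([655.8, 154.3]))]
```

Run:
```python
from h import *
c=get_calibration("wrist");K=c["K"];H=c["hand_eye"]
im=cv2.imread("pics/g2w.png")
for q in list(range(204,250,2))+list(range(312,324)):
    print(q,im[q,320],ray([(320,q)],K,H,-23)[0].round(1)[0],ray([(320,q)],K,H,7)[0].round(1)[0])
```

```text
204 [31 38 44] 38.9 28.4
206 [30 38 43] 38.0 27.3
208 [29 45 42] 37.1 26.1
210 [36 66 43] 36.2 25.0
212 [37 68 43] 35.3 23.9
214 [36 68 43] 34.3 22.7
216 [35 68 43] 33.4 21.6
218 [36 68 44] 32.5 20.4
220 [38 70 45] 31.6 19.2
222 [37 70 44] 30.6 18.1
224 [38 69 46] 29.7 16.9
226 [38 71 46] 28.8 15.7
228 [37 70 46] 27.8 14.6
230 [37 70 45] 26.9 13.4
232 [36 69 44] 25.9 12.2
234 [37 69 45] 25.0 11.0
236 [39 76 45] 24.0 9.8
238 [45 90 48] 23.0 8.6
240 [49 95 50] 22.1 7.4
242 [49 97 51] 21.1 6.2
244 [47 96 49] 20.1 4.9
246 [48 95 50] 19.1 3.7
248 [47 95 49] 18.1 2.5
312 [ 73 145  70] -16.1 -40.3
313 [ 73 145  71] -16.6 -41.0
314 [ 74 144  71] -17.2 -41.7
315 [ 72 143  70] -17.8 -42.5
316 [ 72 143  70] -18.4 -43.2
317 [ 72 143  71] -19.0 -43.9
318 [ 71 140  90] -19.6 -44.7
319 [ 82 141 142] -20.1 -45.4
320 [ 94 146 180] -20.7 -46.1
321 [102 152 197] -21.3 -46.9
322 [104 154 201] -21.9 -47.6
323 [105 156 203] -22.5 -48.3
```

>>> drive_tool --increments '[[[0.025, 0, 0.3, 0, 0, 0, 0.3], [0, 0, 0.3, 0, 0, 0, 0.3], [0, 0, 0.3, 0, 0, 0, 0.3], [0, 0, 0.2, 0, 0, 0, 0.3], [0, 0, 0.05, 0, 0, 0, 0.3]]]'

```text
time: 29.55
eef_pos: [651.9, 180.7, 2.4]
ee_rot: [0.671, 0.741, -0.002, -0.001]
force: [0.0, 0.9, -1.4]
opening: 0.701
grasp_force: 0.0
```

>>> drive_tool --increments '[[[0, 0, 0, 0, 0, 0, 0.3], [0, 0, 0, 0, 0, 0, 0.3], [0, 0, 0, 0, 0, 0, 0.3]]]'

```text
time: 29.85
eef_pos: [654.9, 181.5, 7.2]
ee_rot: [0.672, 0.741, 0.001, 0.001]
force: [0.7, 0.3, -0.0]
opening: 0.702
grasp_force: 0.0
```

>>> drive_tool --increments '[[[0, 0, 0.015, 0, 0, 0, 0.9], [0, 0, 0, 0, 0, 0, 0.9], [0, 0, 0, 0, 0, 0, 0.9], [0, 0, 0, 0, 0, 0, 0.9], [0, 0, 0, 0, 0, 0, 0.9]]]'

```text
time: 30.35
eef_pos: [654.4, 181.4, 4.8]
ee_rot: [0.672, 0.741, 0.001, 0.0]
force: [0.4, -0.2, 6.2]
opening: 0.411
grasp_force: 41.6
```

>>> drive_tool --increments '[[[0, 0, -0.1, 0, 0, 0, 0.9], [0, 0, -0.3, 0, 0, 0, 0.9], [0, 0, -0.4, 0, 0, 0, 0.9], [0, 0, -0.4, 0, 0, 0, 0.9], [0, 0, 0, 0, 0, 0, 0.9]]]'

```text
time: 30.85
eef_pos: [656.5, 181.9, 131.0]
ee_rot: [0.672, 0.741, 0.004, 0.003]
force: [1.5, 0.8, 0.3]
opening: 0.408
grasp_force: 41.0
```

>>> drive_tool --increments '[[[0, 0, 0, 0, 0, 0, 0.9], [0, 0, 0, 0, 0, 0, 0.9]]]'

```text
time: 31.05
eef_pos: [653.1, 181.0, 122.6]
ee_rot: [0.672, 0.741, -0.001, -0.001]
force: [0.6, -0.3, 0.0]
opening: 0.411
grasp_force: 41.0
```

Run:
```python
from h import *
plan(*brd(-53,c=(450.4,-244.4)),125,178.7)
```

```text
t 31.05 pos [653.1 181.  122.6] al 95.62 j6 1.74 
shift now-frame [-3.972 -2.959 -0.016] shift goal-frame [ 2.46  -4.299 -0.024] turn [ -0.03  -0.02 -18.13]
```

>>> drive_tool --increments '[[[-0.242, -0.179, 0, 0, 0, 0, 0.9], [-0.36, -0.27, 0, 0, 0, 0, 0.9], [-0.36, -0.27, 0, 0, 0, 0, 0.9], [-0.36, -0.27, 0, 0, 0, 0, 0.9], [-0.36, -0.27, 0, 0, 0, 0, 0.9]]]'

```text
time: 31.55
eef_pos: [542.7, 0.3, 121.9]
ee_rot: [0.671, 0.741, -0.001, -0.001]
force: [1.4, -0.9, 0.2]
opening: 0.409
grasp_force: 41.0
```

>>> drive_tool --increments '[[[-0.36, -0.27, 0, 0, 0, 0, 0.9], [-0.36, -0.27, 0, 0, 0, 0, 0.9], [-0.36, -0.27, 0, 0, 0, 0, 0.9], [-0.36, -0.27, 0, 0, 0, 0, 0.9], [-0.36, -0.27, 0, 0, 0, 0, 0.9]]]'

```text
time: 32.05
eef_pos: [426.0, -191.6, 122.3]
ee_rot: [0.672, 0.741, -0.0, -0.001]
force: [1.3, -0.5, -0.2]
opening: 0.412
grasp_force: 41.0
```

>>> drive_tool --increments '[[[-0.36, -0.26, 0, 0, 0, 0, 0.9], [-0.13, -0.09, 0, 0, 0, 0, 0.9], [0, 0, 0, 0, 0, -0.954, 0.9], [0, 0, 0, 0, 0, -0.954, 0.9], [0, 0, 0, 0, 0, -0.954, 0.9]]]'

```text
time: 32.55
eef_pos: [396.9, -242.7, 122.2]
ee_rot: [0.582, 0.813, -0.0, -0.002]
force: [-0.2, -0.1, -0.9]
opening: 0.413
grasp_force: 41.0
```

>>> drive_tool --increments '[[[0, 0, 0, 0, 0, -0.954, 0.9], [0, 0, 0, 0, 0, -0.954, 0.9], [0, 0, 0, 0, 0, -0.954, 0.9], [0, 0, 0, 0, 0, -0.954, 0.9], [0, 0, 0, 0, 0, -0.954, 0.9]]]'

```text
time: 33.05
eef_pos: [397.1, -242.4, 122.1]
ee_rot: [0.417, 0.909, 0.0, -0.002]
force: [0.0, 0.3, 0.3]
opening: 0.413
grasp_force: 41.0
```

>>> drive_tool --increments '[[[0, 0, 0, 0, 0, -0.954, 0.9], [0, 0, 0, 0, 0, -0.954, 0.9], [0, 0, 0, 0, 0, -0.954, 0.9], [0, 0, 0, 0, 0, -0.954, 0.9], [0, 0, 0, 0, 0, -0.954, 0.9]]]'

```text
time: 33.55
eef_pos: [397.1, -242.4, 122.1]
ee_rot: [0.237, 0.972, 0.001, -0.002]
force: [0.8, 0.2, -0.5]
opening: 0.417
grasp_force: 41.0
```

>>> drive_tool --increments '[[[0, 0, 0, 0, 0, -0.954, 0.9], [0, 0, 0, 0, 0, -0.954, 0.9], [0, 0, 0, 0, 0, -0.954, 0.9], [0, 0, 0, 0, 0, -0.954, 0.9], [0, 0, 0, 0, 0, -0.954, 0.9]]]'

```text
time: 34.05
eef_pos: [397.1, -242.4, 122.1]
ee_rot: [0.048, 0.999, 0.001, -0.002]
force: [0.6, 0.5, -0.1]
opening: 0.415
grasp_force: 41.0
```

>>> drive_tool --increments '[[[0, 0, 0, 0, 0, -0.954, 0.9], [0, 0, 0, 0, 0, 0, 0.9], [0, 0, 0, 0, 0, 0, 0.9], [0, 0, 0, 0, 0, 0, 0.9]]]'

```text
time: 34.45
eef_pos: [397.8, -242.8, 123.3]
ee_rot: [0.012, 1.0, 0.0, -0.001]
force: [-0.7, 0.3, -0.9]
opening: 0.412
grasp_force: 41.0
```

Run:
```python
from h import *
plan(*brd(-53,c=(450.4,-244.4)),48,178.7)
```

```text
t 34.45 pos [ 397.8 -242.8  123.3] al 178.62 j6 -0.52 
shift now-frame [ 0.003 -0.004  0.753] shift goal-frame [ 0.004 -0.004  0.753] turn [ 0.01 -0.01 -0.02]
```

>>> drive_tool --increments '[[[0, -0.004, 0.25, 0, 0, 0, 0.9], [0, 0, 0.3, 0, 0, 0, 0.9], [0, 0, 0.15, 0, 0, 0, 0.9], [0, 0, 0.05, 0, 0, 0, 0.9], [0, 0, 0, 0, 0, 0, 0.9]]]'

```text
time: 34.95
eef_pos: [397.8, -243.2, 48.4]
ee_rot: [0.012, 1.0, 0.0, -0.001]
force: [0.0, 0.2, 0.2]
opening: 0.417
grasp_force: 41.0
```

>>> drive_tool --increments '[[[0, 0, 0, 0, 0, 0, 0.9], [0, 0, 0, 0, 0, 0, 0.9], [0, 0, 0.01, 0, 0, 0, 0.9], [0, 0, 0, 0, 0, 0, 0.9], [0, 0, 0, 0, 0, 0, 0.9]]]'

```text
time: 35.45
eef_pos: [398.3, -243.5, 48.1]
ee_rot: [0.011, 1.0, -0.0, 0.0]
force: [0.5, 0.9, -0.4]
opening: 0.414
grasp_force: 41.0
```

>>> drive_tool --increments '[[[0, 0, 0.01, 0, 0, 0, 0.9], [0, 0, 0, 0, 0, 0, 0.9], [0, 0, 0, 0, 0, 0, 0.9]]]'

```text
time: 35.75
eef_pos: [398.1, -243.4, 46.8]
ee_rot: [0.011, 1.0, 0.0, -0.0]
force: [-0.0, 0.3, -0.8]
opening: 0.415
grasp_force: 41.0
```

>>> drive_tool --increments '[[[0, 0, 0.01, 0, 0, 0, 0.9], [0, 0, 0, 0, 0, 0, 0.9], [0, 0, 0, 0, 0, 0, 0.9]]]'

```text
time: 36.05
eef_pos: [398.1, -243.4, 45.8]
ee_rot: [0.011, 1.0, 0.0, -0.0]
force: [0.0, -0.4, -0.3]
opening: 0.413
grasp_force: 41.0
```

>>> drive_tool --increments '[[[0, 0, 0.008, 0, 0, 0, 0.9], [0, 0, 0, 0, 0, 0, 0.9], [0, 0, 0, 0, 0, 0, 0.9]]]'

```text
time: 36.35
eef_pos: [398.1, -243.4, 45.1]
ee_rot: [0.011, 1.0, 0.0, -0.0]
force: [-0.6, 0.1, -1.4]
opening: 0.408
grasp_force: 41.0
```

>>> drive_tool --increments '[[[0, 0, 0.01, 0, 0, 0, 0.9], [0, 0, 0, 0, 0, 0, 0.9], [0, 0, 0, 0, 0, 0, 0.9]]]'

```text
time: 36.65
eef_pos: [398.2, -243.5, 44.7]
ee_rot: [0.011, 1.0, -0.0, 0.0]
force: [-1.8, 1.2, 5.7]
opening: 0.412
grasp_force: 41.6
```

>>> drive_tool --increments '[[[0, 0, 0.007, 0, 0, 0, 0.9], [0, 0, 0, 0, 0, 0, 0.9], [0, 0, 0, 0, 0, 0, 0.9]]]'

```text
time: 36.95
eef_pos: [398.3, -243.5, 44.7]
ee_rot: [0.011, 1.0, -0.0, 0.0]
force: [-2.7, 2.9, 11.5]
opening: 0.418
grasp_force: 42.6
```

>>> drive_tool --increments '[[[0, 0, 0, 0, 0, 0, 0.3], [0, 0, 0, 0, 0, 0, 0.3], [0, 0, 0, 0, 0, 0, 0.3], [0, 0, 0, 0, 0, 0, 0.3]]]'

```text
time: 37.35
eef_pos: [398.1, -243.4, 43.2]
ee_rot: [0.011, 1.0, 0.0, -0.0]
force: [-0.6, 0.6, 0.4]
opening: 0.701
grasp_force: 0.0
```

>>> drive_tool --increments '[[[0, 0, -0.2, 0, 0, 0, 0.3], [0, 0, -0.4, 0, 0, 0, 0.3], [-0.3, 0, -0.4, 0, 0, 0, 0.3], [-0.4, 0, -0.1, 0, 0, 0, 0.3], [-0.3, 0, 0, 0, 0, 0, 0.3]]]'

```text
time: 37.85
eef_pos: [501.2, -246.5, 156.2]
ee_rot: [0.011, 1.0, -0.001, 0.002]
force: [-0.4, -0.5, -1.0]
opening: 0.7
grasp_force: 0.0
```

>>> drive_tool --increments '[[[0, 0, 0, 0, 0, 0, 0.3], [0, 0, 0, 0, 0, 0, 0.3], [0, 0, 0, 0, 0, 0, 0.3], [0, 0, 0, 0, 0, 0, 0.3]]]'

```text
time: 38.25
eef_pos: [497.0, -245.7, 153.2]
ee_rot: [0.012, 1.0, 0.0, -0.0]
force: [0.2, 0.5, 1.3]
opening: 0.702
grasp_force: 0.0
```

Run:
```python
from h import *
prof('b7w',zs=(70,40,24,10),th=24,r1=300)
im=cv2.imread('pics/b7w.png')
cv2.imwrite("pics/c7.png",cv2.resize(im[0:260,270:370],None,fx=2.3,fy=2.3,interpolation=0))
plan(642.8,-181.6,120,112.4)
```

```text
[ 497.  -245.7  153.2]
18 [ 73  94 122] 365.6 358.8 355.2 352.0
19 [ 89 104 123] 366.2 359.5 355.9 352.7
20 [ 87 114 137] 366.8 360.1 356.6 353.5
21 [ 78 120 149] 367.4 360.8 357.3 354.2
34 [ 76 122 153] 375.1 369.5 366.5 364.0
35 [ 72 113 142] 375.7 370.2 367.3 364.7
36 [ 72  88 111] 376.3 370.9 368.0 365.5
37 [94 64 74] 376.9 371.6 368.7 366.2
38 [116  62  59] 377.5 372.2 369.4 367.0
107 [116  58  52] 422.0 422.7 423.1 423.4
108 [100  51  48] 422.7 423.5 423.9 424.3
109 [73 43 47] 423.4 424.3 424.7 425.1
110 [49 41 49] 424.1 425.1 425.6 426.0
156 [44 52 60] 457.6 463.0 465.8 468.3
157 [60 66 73] 458.3 463.8 466.8 469.3
158 [71 78 83] 459.1 464.7 467.7 470.3
166 [73 80 87] 465.3 471.7 475.1 478.1
167 [66 73 79] 466.1 472.6 476.0 479.1
168 [57 70 68] 466.8 473.5 477.0 480.1
169 [50 70 62] 467.6 474.3 477.9 481.1
174 [43 71 59] 471.6 478.8 482.7 486.0
175 [53 90 63] 472.4 479.7 483.6 487.0
176 [ 73 123  76] 473.2 480.6 484.6 488.0
177 [ 95 151  93] 474.0 481.5 485.5 489.1
178 [106 162 101] 474.8 482.4 486.5 490.1
223 [ 94 152 100] 512.5 525.2 531.9 537.8
224 [ 87 142 121] 513.4 526.2 533.0 538.9
225 [ 84 132 154] 514.3 527.2 534.0 540.0
226 [ 88 132 173] 515.1 528.2 535.1 541.2
t 38.3 pos [ 497.1 -245.7  153.4] al 178.65 j6 -0.44 
shift now-frame [-1.441  0.675  0.334] shift goal-frame [0.038 1.591 0.334] turn [-0.000e+00 -1.000e-02  1.445e+01]
```

View pics/c7.png

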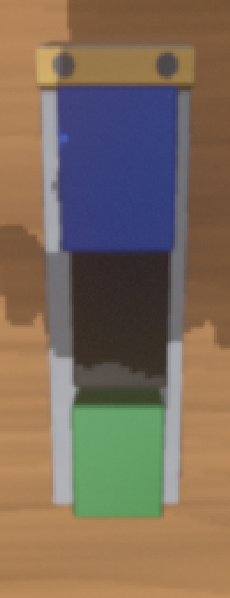

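Blue spans 376.7–423.2, so it needs to move 2.4 mm toward the stop. I'll regrip and shift it.

>>> drive_tool --increments '[[[0.3, 0, 0, 0, 0, 0, 0.3], [0.4, 0, 0, 0, 0, 0, 0.3], [0.28, 0, 0.2, 0, 0, 0, 0.3], [0, 0, 0.4, 0, 0, 0, 0.3], [0, 0, 0.3, 0, 0, 0, 0.3]]]'

```text
time: 38.8
eef_pos: [398.6, -243.5, 62.6]
ee_rot: [0.012, 1.0, -0.0, 0.001]
force: [1.2, -0.3, -0.9]
opening: 0.701
grasp_force: 0.0
```

>>> drive_tool --increments '[[[0, 0, 0.13, 0, 0, 0, 0.3], [0, 0, 0, 0, 0, 0, 0.3], [0, 0, 0, 0, 0, 0, 0.3], [0, 0, 0, 0, 0, 0, 0.3]]]'

```text
time: 39.2
eef_pos: [401.3, -244.2, 52.0]
ee_rot: [0.011, 1.0, -0.001, 0.001]
force: [0.6, -1.1, 0.3]
opening: 0.702
grasp_force: 0.0
```

>>> drive_tool --increments '[[[0.015, 0.005, 0.05, 0, 0, 0, 0.3], [0, 0, 0, 0, 0, 0, 0.3], [0, 0, 0, 0, 0, 0, 0.9], [0, 0, 0, 0, 0, 0, 0.9], [0, 0, 0, 0, 0, 0, 0.9]]]'

```text
time: 39.7
eef_pos: [399.0, -243.1, 45.7]
ee_rot: [0.011, 1.0, -0.0, 0.0]
force: [0.1, 0.8, 1.9]
opening: 0.413
grasp_force: 41.2
```

>>> drive_tool --increments '[[[0, 0, 0, 0, 0, 0, 0.9], [0, 0, 0, 0, 0, 0, 0.9]]]'

```text
time: 39.9
eef_pos: [398.9, -243.1, 45.7]
ee_rot: [0.011, 1.0, -0.0, 0.0]
force: [-0.0, 0.7, 4.1]
opening: 0.415
grasp_force: 41.3
```

>>> drive_tool --increments '[[[0, 0, -0.015, 0, 0, 0, 0.9], [0.024, -0.005, 0, 0, 0, 0, 0.9], [0, 0, 0, 0, 0, 0, 0.9], [0, 0, 0.015, 0, 0, 0, 0.9], [0, 0, 0, 0, 0, 0, 0.9]]]'

```text
time: 40.4
eef_pos: [396.1, -243.4, 45.7]
ee_rot: [0.011, 1.0, -0.0, -0.0]
force: [-1.7, 1.1, 5.1]
opening: 0.412
grasp_force: 41.4
```

>>> drive_tool --increments '[[[0, 0, 0, 0, 0, 0, 0.9], [0, 0, 0, 0, 0, 0, 0.3], [0, 0, 0, 0, 0, 0, 0.3], [0, 0, 0, 0, 0, 0, 0.3], [0, 0, 0, 0, 0, 0, 0.3]]]'

```text
time: 40.9
eef_pos: [396.2, -243.3, 45.3]
ee_rot: [0.011, 1.0, 0.0, -0.0]
force: [0.2, -0.5, 1.5]
opening: 0.703
grasp_force: 0.0
```

>>> drive_tool --increments '[[[0, 0, -0.2, 0, 0, 0, 0.3], [0, 0, -0.4, 0, 0, 0, 0.3], [-0.3, 0, -0.4, 0, 0, 0, 0.3], [-0.4, 0, -0.1, 0, 0, 0, 0.3], [-0.3, 0, 0, 0, 0, 0, 0.3]]]'

```text
time: 41.4
eef_pos: [499.3, -246.4, 158.3]
ee_rot: [0.011, 1.0, -0.001, 0.003]
force: [0.2, -0.2, 0.0]
opening: 0.695
grasp_force: 0.0
```

>>> drive_tool --increments '[[[0, 0, 0, 0, 0, 0, 0.3], [0, 0, 0, 0, 0, 0, 0.3], [0, 0, 0, 0, 0, 0, 0.3], [0, 0, 0, 0, 0, 0, 0.3]]]'

```text
time: 41.8
eef_pos: [495.1, -245.6, 155.2]
ee_rot: [0.012, 1.0, 0.0, -0.0]
force: [0.2, 0.6, -0.1]
opening: 0.7
grasp_force: 0.0
```

Run:
```python
from h import *
prof('b8w',zs=(70,40,24,10),th=30,r1=240)
im=cv2.imread('pics/b8w.png')
for r in (60,85,190,210): 
    g=im[r].astype(int);print(r,[c for c in range(275,365) if abs(g[c+1]-g[c-1]).sum()>50])
plan(642.8,-181.6,120,112.4)
```

```text
[ 495.1 -245.6  155.2]
21 [ 76  94 122] 365.0 358.5 355.0 351.9
22 [ 94 104 120] 365.6 359.1 355.7 352.6
23 [ 94 115 137] 366.2 359.8 356.4 353.4
24 [ 81 122 150] 366.8 360.5 357.1 354.1
35 [ 80 116 146] 373.4 367.9 365.0 362.5
36 [ 99  98 122] 374.0 368.6 365.8 363.2
37 [114  70  78] 374.6 369.3 366.5 364.0
38 [121  65  60] 375.2 370.0 367.2 364.8
106 [112  56  50] 419.5 420.1 420.4 420.7
107 [91 49 49] 420.2 420.9 421.2 421.6
108 [66 45 50] 420.9 421.7 422.1 422.4
109 [43 39 48] 421.6 422.5 422.9 423.3
155 [46 54 62] 455.3 460.6 463.4 465.9
156 [54 62 69] 456.1 461.5 464.3 466.8
157 [63 70 77] 456.8 462.3 465.3 467.8
168 [68 74 80] 465.4 472.0 475.6 478.6
169 [56 66 70] 466.2 472.9 476.5 479.6
176 [47 77 62] 471.8 479.2 483.2 486.7
177 [ 63 107  71] 472.6 480.1 484.2 487.7
178 [ 89 143  88] 473.4 481.0 485.1 488.7
179 [104 160 100] 474.2 482.0 486.1 489.7
224 [ 93 152  99] 512.4 525.1 532.0 537.9
225 [ 88 142 121] 513.3 526.2 533.0 539.0
226 [ 85 132 155] 514.1 527.2 534.1 540.2
60 [287, 288, 289, 294, 295, 296, 299, 346, 347, 351, 352]
85 [288, 289, 293, 294, 295, 296, 345, 346, 350, 351]
190 [291, 292, 293, 300, 301, 302, 340, 341, 347, 348, 349]
210 [292, 293, 300, 301, 302, 339, 340, 341, 346, 347, 348]
t 41.85 pos [ 495.3 -245.7  155.4] al 178.66 j6 -0.44 
shift now-frame [-1.46   0.675  0.353] shift goal-frame [0.03  1.608 0.354] turn [-0.000e+00 -1.000e-02  1.445e+01]
```

>>> drive_tool --increments '[[[-0.25, 0.11, 0.05, 0, 0, 0, 0.3], [-0.4, 0.19, 0.1, 0, 0, 0, 0.3], [-0.4, 0.19, 0.1, 0, 0, 0, 0.3], [-0.35, 0.16, 0.1, 0, 0, 0, 0.3], [-0.06, 0.025, 0, 0, 0, 0, 0.3]]]'

```text
time: 42.35
eef_pos: [645.5, -179.6, 118.0]
ee_rot: [0.01, 1.0, 0.001, -0.001]
force: [-0.7, -0.9, -0.7]
opening: 0.697
grasp_force: 0.0
```

>>> drive_tool --increments '[[[0, 0, 0, 0, 0, 0.903, 0.3], [0, 0, 0, 0, 0, 0.903, 0.3], [0, 0, 0, 0, 0, 0.903, 0.3], [0, 0, 0, 0, 0, 0.903, 0.3], [0, 0, 0, 0, 0, 0.903, 0.3]]]'

```text
time: 42.85
eef_pos: [642.7, -182.1, 121.0]
ee_rot: [0.193, 0.981, -0.0, 0.0]
force: [0.3, -0.0, -0.2]
opening: 0.701
grasp_force: 0.0
```

>>> drive_tool --increments '[[[0, 0, 0, 0, 0, 0.903, 0.3], [0, 0, 0, 0, 0, 0.903, 0.3], [0, 0, 0, 0, 0, 0.903, 0.3], [0, 0, 0, 0, 0, 0.903, 0.3], [0, 0, 0, 0, 0, 0.903, 0.3]]]'

```text
time: 43.35
eef_pos: [642.7, -182.2, 121.0]
ee_rot: [0.366, 0.931, -0.0, 0.0]
force: [0.2, -0.0, 0.4]
opening: 0.698
grasp_force: 0.0
```

>>> drive_tool --increments '[[[0, 0, 0, 0, 0, 0.903, 0.3], [0, 0, 0, 0, 0, 0.903, 0.3], [0, 0, 0, 0, 0, 0.903, 0.3], [0, 0, 0, 0, 0, 0.903, 0.3], [0, 0, 0, 0, 0, 0.903, 0.3]]]'

```text
time: 43.85
eef_pos: [642.7, -182.1, 121.0]
ee_rot: [0.527, 0.85, -0.0, 0.0]
force: [0.0, 0.4, 0.0]
opening: 0.699
grasp_force: 0.0
```

>>> drive_tool --increments '[[[0, 0, 0, 0, 0, 0.903, 0.3], [0, 0, 0, 0, 0, 0, 0.3], [0, 0, 0, 0, 0, 0, 0.3], [0, 0, 0, 0, 0, 0, 0.3]]]'

```text
time: 44.25
eef_pos: [643.4, -181.8, 120.7]
ee_rot: [0.555, 0.832, -0.0, 0.0]
force: [-0.7, -0.9, 0.0]
opening: 0.701
grasp_force: 0.0
```

Run:
```python
from h import *
st=readout.state();im=grab_frame("wrist");cv2.imwrite("pics/wp.png",im);T=wristT(st);K=get_calibration("wrist")["K"]
print(st['eef_pos'].round(1));g=im[:,320].astype(int)
for r in range(110,290):
    if abs(g[r+1]-g[r-1]).sum()>36: print(r,g[r],ray([(320,r)],K,T,30)[0].round(1))
for r in (170,200,230): 
    g=im[r].astype(int);e=[c for c in range(270,375) if abs(g[c+1]-g[c-1]).sum()>50];print(r,e,ray([(c,r) for c in (e[0],e[-1])],K,T,30).round(1))
```

```text
[ 643.4 -181.8  120.7]
127 [ 86 130 176] [ 619.8 -125.5]
128 [ 80 120 164] [ 620.1 -126.2]
129 [ 70 106 145] [ 620.4 -126.9]
130 [ 61  95 130] [ 620.7 -127.6]
138 [ 74 106 125] [ 623.  -133.1]
139 [ 91 127 146] [ 623.3 -133.8]
140 [126 167 182] [ 623.6 -134.5]
141 [157 196 204] [ 623.9 -135.2]
148 [162 199 201] [ 625.9 -140.2]
149 [141 179 186] [ 626.2 -140.9]
150 [117 156 172] [ 626.5 -141.6]
187 [117 159 173] [ 637.9 -169.3]
188 [144 186 191] [ 638.3 -170.1]
189 [163 205 206] [ 638.6 -170.9]
253 [157 205 209] [ 660.8 -224.5]
254 [143 191 203] [ 661.2 -225.4]
255 [117 164 191] [ 661.5 -226.3]
256 [ 94 140 179] [ 661.9 -227.2]
170 [298, 299, 342, 343, 346, 347, 348] [[ 616.4 -163. ]
 [ 653.1 -147.8]]
200 [294, 295, 297, 298, 299, 300, 341, 342, 343] [[ 622.5 -187.7]
 [ 659.6 -172.3]]
230 [294, 295, 296, 298, 299, 300, 301, 341, 342, 343] [[ 632.1 -212.8]
 [ 670.5 -196.9]]
```

>>> drive_tool --increments '[[[0.02, 0, 0.3, 0, 0, 0, 0.3], [0, 0, 0.3, 0, 0, 0, 0.3], [0, 0, 0.3, 0, 0, 0, 0.3], [0, 0, 0.2, 0, 0, 0, 0.3], [0, 0, 0.04, 0, 0, 0, 0.3]]]'

```text
time: 44.8
eef_pos: [640.9, -179.1, 3.3]
ee_rot: [0.556, 0.831, -0.001, -0.002]
force: [-1.1, 0.0, -0.8]
opening: 0.696
grasp_force: 0.0
```

>>> drive_tool --increments '[[[0, 0, 0, 0, 0, 0, 0.3], [0, 0, 0, 0, 0, 0, 0.3], [0, 0, 0, 0, 0, 0, 0.3]]]'

```text
time: 45.1
eef_pos: [644.1, -180.0, 8.2]
ee_rot: [0.556, 0.831, 0.0, 0.001]
force: [0.2, -0.8, -0.0]
opening: 0.702
grasp_force: 0.0
```

>>> drive_tool --increments '[[[0, 0, 0.015, 0, 0, 0, 0.9], [0, 0, 0, 0, 0, 0, 0.9], [0, 0, 0, 0, 0, 0, 0.9], [0, 0, 0, 0, 0, 0, 0.9], [0, 0, 0, 0, 0, 0, 0.9]]]'

```text
time: 45.6
eef_pos: [643.6, -179.8, 5.8]
ee_rot: [0.556, 0.831, 0.0, 0.001]
force: [-1.0, 0.4, 5.6]
opening: 0.413
grasp_force: 42.1
```

>>> drive_tool --increments '[[[0, 0, -0.1, 0, 0, 0, 0.9], [0, 0, -0.3, 0, 0, 0, 0.9], [0, 0, -0.4, 0, 0, 0, 0.9], [0, 0, -0.4, 0, 0, 0, 0.9], [0, 0, -0.1, 0, 0, 0, 0.9]]]'

```text
time: 46.1
eef_pos: [644.7, -180.2, 140.4]
ee_rot: [0.556, 0.831, 0.001, 0.003]
force: [0.7, -0.2, -0.5]
opening: 0.41
grasp_force: 41.5
```

>>> drive_tool --increments '[[[0, 0, 0, 0, 0, 0, 0.9], [0, 0, 0, 0, 0, 0, 0.9]]]'

```text
time: 46.3
eef_pos: [642.3, -179.5, 133.5]
ee_rot: [0.556, 0.831, -0.0, -0.001]
force: [0.5, 0.0, -1.5]
opening: 0.413
grasp_force: 41.5
```

Run:
```python
from h import *
plan(*brd(31,c=(450.5,-244.4)),130,178.7)
```

```text
t 46.3 pos [ 642.3 -179.5  133.5] al 112.47 j6 0.91 
shift now-frame [ 0.008 -1.737  0.038] shift goal-frame [ 1.593 -0.693  0.035] turn [-1.000e-02 -2.000e-02 -1.445e+01]
```

>>> drive_tool --increments '[[[0, 0, 0, 0, 0, -0.903, 0.9], [0, 0, 0, 0, 0, -0.903, 0.9], [0, 0, 0, 0, 0, -0.903, 0.9], [0, 0, 0, 0, 0, -0.903, 0.9], [0, 0, 0, 0, 0, -0.903, 0.9]]]'

```text
time: 46.8
eef_pos: [641.6, -179.3, 131.9]
ee_rot: [0.396, 0.918, -0.0, -0.002]
force: [-0.2, 0.5, -0.6]
opening: 0.414
grasp_force: 41.5
```

>>> drive_tool --increments '[[[0, 0, 0, 0, 0, -0.903, 0.9], [0, 0, 0, 0, 0, -0.903, 0.9], [0, 0, 0, 0, 0, -0.903, 0.9], [0, 0, 0, 0, 0, -0.903, 0.9], [0, 0, 0, 0, 0, -0.903, 0.9]]]'

```text
time: 47.3
eef_pos: [641.7, -179.3, 131.8]
ee_rot: [0.225, 0.974, 0.0, -0.002]
force: [0.3, 0.2, -1.1]
opening: 0.413
grasp_force: 41.4
```

>>> drive_tool --increments '[[[0, 0, 0, 0, 0, -0.903, 0.9], [0, 0, 0, 0, 0, -0.903, 0.9], [0, 0, 0, 0, 0, -0.903, 0.9], [0, 0, 0, 0, 0, -0.903, 0.9], [0, 0, 0, 0, 0, -0.903, 0.9]]]'

```text
time: 47.8
eef_pos: [641.6, -179.3, 131.8]
ee_rot: [0.046, 0.999, 0.001, -0.002]
force: [0.2, -0.1, -1.4]
opening: 0.412
grasp_force: 41.4
```

>>> drive_tool --increments '[[[0, 0, 0, 0, 0, -0.903, 0.9], [0.25, -0.11, 0, 0, 0, 0, 0.9], [0.4, -0.17, 0, 0, 0, 0, 0.9], [0.4, -0.17, 0, 0, 0, 0, 0.9], [0.4, -0.17, 0, 0, 0, 0, 0.9]]]'

```text
time: 48.3
eef_pos: [493.8, -238.0, 132.0]
ee_rot: [0.011, 1.0, 0.001, -0.002]
force: [0.4, -1.1, 0.1]
opening: 0.415
grasp_force: 41.4
```

>>> drive_tool --increments '[[[0.14, -0.07, 0, 0, 0, 0, 0.9], [0, 0, 0.1, 0, 0, 0, 0.9], [0, 0, 0.25, 0, 0, 0, 0.9], [0, 0, 0.2, 0, 0, 0, 0.9], [0, 0, 0.1, 0, 0, 0, 0.9]]]'

```text
time: 48.8
eef_pos: [481.9, -243.8, 66.4]
ee_rot: [0.011, 1.0, 0.001, -0.002]
force: [0.2, 0.3, -0.6]
opening: 0.414
grasp_force: 41.4
```

>>> drive_tool --increments '[[[0, 0, 0, 0, 0, 0, 0.9], [0, 0, 0, 0, 0, 0, 0.9], [0, 0, 0, 0, 0, 0, 0.9]]]'

```text
time: 49.1
eef_pos: [483.4, -245.2, 70.7]
ee_rot: [0.011, 1.0, -0.0, 0.001]
force: [-0.1, 0.6, -0.8]
opening: 0.41
grasp_force: 41.4
```

Run:
```python
from h import *
plan(*brd(29.5,c=(450.5,-244.4)),46,178.7)
```

```text
t 49.1 pos [ 483.4 -245.2   70.7] al 178.71 j6 -0.45 
shift now-frame [0.034 0.    0.247] shift goal-frame [0.034 0.    0.247] turn [-0.01  0.02  0.  ]
```

>>> drive_tool --increments '[[[0.03, 0, 0.1, 0, 0, 0, 0.9], [0, 0, 0.11, 0, 0, 0, 0.9], [0, 0, 0.01, 0, 0, 0, 0.9], [0, 0, 0, 0, 0, 0, 0.9], [0, 0, 0, 0, 0, 0, 0.9]]]'

```text
time: 49.6
eef_pos: [479.5, -245.0, 48.0]
ee_rot: [0.011, 1.0, -0.0, 0.0]
force: [-0.6, -0.5, -0.7]
opening: 0.41
grasp_force: 41.4
```

>>> drive_tool --increments '[[[0, 0, 0.01, 0, 0, 0, 0.9], [0, 0, 0, 0, 0, 0, 0.9], [0, 0, 0, 0, 0, 0, 0.9]]]'

```text
time: 49.9
eef_pos: [479.6, -245.0, 47.1]
ee_rot: [0.011, 1.0, -0.0, 0.0]
force: [-0.2, 0.1, -1.5]
opening: 0.412
grasp_force: 41.4
```

>>> drive_tool --increments '[[[0, 0, 0.01, 0, 0, 0, 0.9], [0, 0, 0, 0, 0, 0, 0.9], [0, 0, 0, 0, 0, 0, 0.9]]]'

```text
time: 50.2
eef_pos: [479.4, -244.9, 45.8]
ee_rot: [0.011, 1.0, 0.0, -0.0]
force: [-0.7, -0.0, -2.8]
opening: 0.418
grasp_force: 41.4
```

Run:
```python
from h import *
prof('p9w',zs=(71,70,40),th=30,r0=2,r1=260)
```

```text
[ 479.4 -244.9   45.8]
3 [ 67  88 120] 368.1 367.9 359.9
4 [ 80  94 115] 368.4 368.2 360.3
5 [ 83 106 128] 368.7 368.5 360.7
6 [ 76 116 145] 369.0 368.8 361.1
22 [ 77 117 146] 373.8 373.6 367.1
23 [ 83  97 121] 374.1 373.9 367.5
24 [100  69  77] 374.4 374.2 367.9
25 [114  57  51] 374.8 374.5 368.3
154 [108  55  48] 419.7 419.9 425.1
155 [88 47 44] 420.1 420.3 425.6
156 [65 43 47] 420.5 420.7 426.1
164 [44 48 56] 423.7 424.0 430.2
165 [51 62 72] 424.1 424.4 430.7
166 [63 83 95] 424.6 424.8 431.2
167 [ 72  95 109] 425.0 425.2 431.7
179 [ 76 106 121] 429.9 430.2 437.9
180 [ 86 120 137] 430.3 430.6 438.5
181 [ 97 135 152] 430.7 431.0 439.0
182 [104 143 161] 431.2 431.4 439.5
```

Held pale's front edge is at 430.7 against blue's end at 420.4. I'll move it 4 mm toward the stop, then set it down.

>>> drive_tool --increments '[[[0.02, 0, 0, 0, 0, 0, 0.9], [0.021, 0, 0, 0, 0, 0, 0.9], [0, 0, 0, 0, 0, 0, 0.9], [0, 0, 0.01, 0, 0, 0, 0.9], [0, 0, 0, 0, 0, 0, 0.9]]]'

```text
time: 50.75
eef_pos: [475.2, -244.9, 45.7]
ee_rot: [0.011, 1.0, -0.0, 0.0]
force: [-2.7, 1.1, 5.4]
opening: 0.412
grasp_force: 42.2
```

>>> drive_tool --increments '[[[0, 0, 0.005, 0, 0, 0, 0.9], [0, 0, 0, 0, 0, 0, 0.9]]]'

```text
time: 50.95
eef_pos: [475.2, -244.9, 45.7]
ee_rot: [0.011, 1.0, -0.0, 0.0]
force: [-4.0, 2.4, 9.8]
opening: 0.412
grasp_force: 42.8
```

Run:
```python
from h import *
prof('p10w',zs=(71,70,40),th=30,r0=150,r1=260)
print(readout.state()['force'])
```

```text
[ 475.2 -244.9   45.7]
165 [103  60  58] 419.9 420.1 426.4
166 [89 74 81] 420.3 420.5 426.9
167 [ 75  88 100] 420.7 420.9 427.4
179 [ 78 106 122] 425.6 425.9 433.7
180 [ 88 120 137] 426.0 426.3 434.2
181 [ 97 134 152] 426.4 426.7 434.7
182 [104 142 160] 426.9 427.1 435.2
[-5.43269974  0.55845372  8.72933986]
```

>>> drive_tool --increments '[[[0, 0, 0, 0, 0, 0, 0.3], [0, 0, 0, 0, 0, 0, 0.3], [0, 0, 0, 0, 0, 0, 0.3], [0, 0, 0, 0, 0, 0, 0.3]]]'

```text
time: 51.4
eef_pos: [475.4, -244.9, 44.2]
ee_rot: [0.011, 1.0, 0.0, -0.0]
force: [0.0, 0.5, -0.9]
opening: 0.701
grasp_force: 0.0
```

>>> drive_tool --increments '[[[0, 0, -0.2, 0, 0, 0, 0.3], [0, 0, -0.4, 0, 0, 0, 0.3], [0, 0, -0.4, 0, 0, 0, 0.3], [-0.2, 0, -0.1, 0, 0, 0, 0.3], [0, 0, 0, 0, 0, 0, 0.3]]]'

```text
time: 51.9
eef_pos: [498.0, -246.1, 156.6]
ee_rot: [0.011, 1.0, -0.001, 0.002]
force: [0.9, -0.2, -0.3]
opening: 0.699
grasp_force: 0.0
```

>>> drive_tool --increments '[[[0, 0, 0, 0, 0, 0, 0.3], [0, 0, 0, 0, 0, 0, 0.3], [0, 0, 0, 0, 0, 0, 0.3]]]'

```text
time: 52.2
eef_pos: [494.2, -245.0, 153.1]
ee_rot: [0.011, 1.0, 0.001, -0.001]
force: [0.1, -0.1, 0.1]
opening: 0.701
grasp_force: 0.0
```

Run:
```python
from h import *
prof('p11w',zs=(70,40,24),th=30,r1=260)
im=cv2.imread('pics/p11w.png')
for r in (65,85,150,200): 
    g=im[r].astype(int);print(r,[c for c in range(275,365) if abs(g[c+1]-g[c-1]).sum()>50])
plan(579.4,-6.5,120,-117)
```

```text
[ 494.2 -245.   153.1]
22 [ 71  89 116] 365.0 358.5 355.0
23 [ 91 100 116] 365.6 359.2 355.7
24 [ 91 111 131] 366.2 359.8 356.4
25 [ 78 116 144] 366.8 360.5 357.1
36 [ 78 112 142] 373.4 367.9 365.0
37 [ 92  93 116] 374.0 368.6 365.7
38 [108  67  74] 374.6 369.3 366.5
39 [116  60  56] 375.2 370.0 367.2
108 [103  58  55] 419.8 420.6 420.9
109 [79 50 54] 420.5 421.3 421.8
110 [53 46 55] 421.2 422.1 422.6
114 [42 48 58] 424.0 425.3 426.0
115 [49 61 72] 424.7 426.1 426.8
116 [62 83 96] 425.4 426.9 427.6
117 [ 74 102 118] 426.1 427.7 428.5
118 [ 90 124 141] 426.8 428.5 429.3
119 [102 140 157] 427.5 429.3 430.2
177 [120 158 171] 471.0 478.5 482.5
178 [148 184 189] 471.8 479.4 483.5
179 [167 203 204] 472.6 480.3 484.5
240 [162 202 204] 524.8 539.4 547.2
241 [138 180 191] 525.7 540.4 548.3
242 [104 144 174] 526.6 541.5 549.4
243 [ 86 127 166] 527.5 542.5 550.5
65 [286, 287, 288, 293, 294, 295, 345, 346, 350, 351]
85 [287, 288, 292, 293, 294, 295, 344, 345, 346, 349, 350]
150 [289, 290, 294, 295, 297, 298, 343, 344, 345, 348, 349, 363]
200 [291, 292, 297, 298, 299, 342, 343, 346, 347, 348]
t 52.25 pos [ 494.4 -245.   153.3] al 178.68 j6 -0.44 
shift now-frame [-0.796  2.404  0.334] shift goal-frame [-2.511  0.326  0.333] turn [  0.02  -0.02 -14.03]
```

>>> drive_tool --increments '[[[-0.1, 0.3, 0, 0, 0, 0, 0.3], [-0.15, 0.45, 0, 0, 0, 0, 0.3], [-0.15, 0.45, 0, 0, 0, 0, 0.3], [-0.15, 0.45, 0.05, 0, 0, 0, 0.3], [-0.15, 0.45, 0.1, 0, 0, 0, 0.3]]]'

```text
time: 52.75
eef_pos: [570.5, -35.4, 139.7]
ee_rot: [0.012, 1.0, -0.0, 0.001]
force: [1.2, -1.3, 0.2]
opening: 0.699
grasp_force: 0.0
```

>>> drive_tool --increments '[[[-0.1, 0.3, 0.18, 0, 0, 0, 0.3], [0, 0, 0, 0, 0, -0.935, 0.3], [0, 0, 0, 0, 0, -0.935, 0.3], [0, 0, 0, 0, 0, -0.935, 0.3], [0, 0, 0, 0, 0, -0.935, 0.3]]]'

```text
time: 53.25
eef_pos: [580.2, -7.1, 120.7]
ee_rot: [-0.139, 0.99, 0.0, -0.001]
force: [-0.6, -0.3, -0.1]
opening: 0.697
grasp_force: 0.0
```

>>> drive_tool --increments '[[[0, 0, 0, 0, 0, -0.935, 0.3], [0, 0, 0, 0, 0, -0.935, 0.3], [0, 0, 0, 0, 0, -0.935, 0.3], [0, 0, 0, 0, 0, -0.935, 0.3], [0, 0, 0, 0, 0, -0.935, 0.3]]]'

```text
time: 53.75
eef_pos: [580.2, -7.3, 120.8]
ee_rot: [-0.321, 0.947, 0.0, -0.001]
force: [0.3, -0.5, -0.1]
opening: 0.695
grasp_force: 0.0
```

>>> drive_tool --increments '[[[0, 0, 0, 0, 0, -0.935, 0.3], [0, 0, 0, 0, 0, -0.935, 0.3], [0, 0, 0, 0, 0, -0.935, 0.3], [0, 0, 0, 0, 0, -0.935, 0.3], [0, 0, 0, 0, 0, -0.935, 0.3]]]'

```text
time: 54.25
eef_pos: [580.2, -7.3, 120.8]
ee_rot: [-0.491, 0.871, 0.0, -0.0]
force: [-0.8, 1.2, 0.3]
opening: 0.697
grasp_force: 0.0
```

>>> drive_tool --increments '[[[0, 0, 0, 0, 0, -0.935, 0.3], [0, 0, 0, 0, 0, 0, 0.3], [0, 0, 0, 0, 0, 0, 0.3], [0, 0, 0, 0, 0, 0, 0.3]]]'

```text
time: 54.65
eef_pos: [580.6, -7.3, 121.2]
ee_rot: [-0.522, 0.853, 0.0, -0.0]
force: [-0.3, -0.2, 0.2]
opening: 0.699
grasp_force: 0.0
```

Run:
```python
from h import *
st=readout.state();im=grab_frame("wrist");cv2.imwrite("pics/wr.png",im);T=wristT(st);K=get_calibration("wrist")["K"]
print(st['eef_pos'].round(1));g=im[:,320].astype(int)
for r in range(110,290):
    if abs(g[r+1]-g[r-1]).sum()>30: print(r,g[r],ray([(320,r)],K,T,30)[0].round(1))
for r in (170,200,230): 
    g=im[r].astype(int);e=[c for c in range(270,375) if abs(g[c+1]-g[c-1]).sum()>50];print(r,e,ray([(c,r) for c in (e[0],e[-1])],K,T,30).round(1))
plan(579,-6,120,-117)
```

```text
[580.6  -7.3 121.2]
134 [ 76 117 162] [555.9 -55.4]
135 [ 67 103 146] [556.3 -54.7]
136 [ 49  77 121] [556.6 -54. ]
137 [ 35  54 104] [557.  -53.3]
140 [ 33  50 113] [558.  -51.3]
141 [ 45  62 150] [558.3 -50.6]
142 [ 62  79 182] [558.7 -49.9]
143 [ 71  87 196] [559.  -49.3]
176 [ 65  82 191] [571.  -25.9]
177 [ 56  70 172] [571.4 -25.2]
178 [ 43  58 144] [571.8 -24.4]
208 [ 41  55 141] [583.5  -1.6]
209 [ 49  64 164] [583.9  -0.8]
210 [ 59  75 183] [584.3  -0. ]
254 [ 54  72 180] [603.   36.5]
255 [ 60  87 175] [603.4  37.3]
256 [ 75 113 174] [603.9  38.2]
257 [ 87 129 179] [604.3  39.1]
170 [299, 300, 344, 345] [[583.7 -37.9]
 [551.1 -21.2]]
200 [300, 301, 302, 350, 351, 361, 362] [[594.9 -15.3]
 [549.5   7.9]]
230 [300, 301, 302, 342, 343, 348, 349] [[607.7   8.4]
 [570.6  27.4]]
t 54.7 pos [580.7  -7.2 121.3] al -117.08 j6 -1.11 
shift now-frame [-0.004  0.021  0.013] shift goal-frame [-0.004  0.021  0.013] turn [ 0.   -0.   -0.02]
```

>>> drive_tool --increments '[[[-0.01, 0.005, 0.3, 0, 0, 0, 0.3], [0, 0, 0.3, 0, 0, 0, 0.3], [0, 0, 0.3, 0, 0, 0, 0.3], [0, 0, 0.2, 0, 0, 0, 0.3], [0, 0, 0.04, 0, 0, 0, 0.3]]]'

```text
time: 55.2
eef_pos: [578.8, -6.1, 4.7]
ee_rot: [-0.522, 0.853, 0.001, -0.002]
force: [-0.3, -0.6, -0.5]
opening: 0.699
grasp_force: 0.0
```

>>> drive_tool --increments '[[[0, 0, 0, 0, 0, 0, 0.3], [0, 0, 0, 0, 0, 0, 0.3], [0, 0, 0, 0, 0, 0, 0.3]]]'

```text
time: 55.5
eef_pos: [581.9, -6.1, 8.9]
ee_rot: [-0.522, 0.853, -0.001, 0.001]
force: [0.4, -0.6, 0.1]
opening: 0.702
grasp_force: 0.0
```

>>> drive_tool --increments '[[[0, 0, 0.015, 0, 0, 0, 0.9], [0, 0, 0, 0, 0, 0, 0.9], [0, 0, 0, 0, 0, 0, 0.9], [0, 0, 0, 0, 0, 0, 0.9], [0, 0, 0, 0, 0, 0, 0.9]]]'

```text
time: 56.0
eef_pos: [581.3, -6.1, 6.7]
ee_rot: [-0.522, 0.853, -0.0, 0.001]
force: [-0.3, 0.6, 6.4]
opening: 0.41
grasp_force: 42.0
```

>>> drive_tool --increments '[[[0, 0, -0.1, 0, 0, 0, 0.9], [0, 0, -0.4, 0, 0, 0, 0.9], [0, 0, -0.4, 0, 0, 0, 0.9], [0, 0, -0.4, 0, 0, 0, 0.9], [0, 0, -0.2, 0, 0, 0, 0.9]]]'

```text
time: 56.5
eef_pos: [581.8, -6.1, 160.1]
ee_rot: [-0.522, 0.853, -0.001, 0.002]
force: [0.3, -0.2, -0.2]
opening: 0.411
grasp_force: 41.3
```

>>> drive_tool --increments '[[[0, 0, 0, 0, 0, 0, 0.9], [0, 0, 0, 0, 0, 0, 0.9]]]'

```text
time: 56.7
eef_pos: [580.7, -6.1, 155.7]
ee_rot: [-0.522, 0.853, 0.0, -0.0]
force: [0.1, -0.0, -1.3]
opening: 0.414
grasp_force: 41.3
```

Run:
```python
from h import *
plan(*brd(-26.5,c=(450.5,-244.4)),150,178.7)
```

```text
t 56.7 pos [580.7  -6.1 155.7] al -117.02 j6 -1.11 
shift now-frame [2.829 0.316 0.057] shift goal-frame [ 1.512 -2.412  0.057] turn [ 0.   -0.   14.02]
```

>>> drive_tool --increments '[[[0, 0, 0, 0, 0, 0.935, 0.9], [0, 0, 0, 0, 0, 0.935, 0.9], [0, 0, 0, 0, 0, 0.935, 0.9], [0, 0, 0, 0, 0, 0.935, 0.9], [0, 0, 0, 0, 0, 0.935, 0.9]]]'

```text
time: 57.2
eef_pos: [579.5, -6.1, 153.4]
ee_rot: [-0.353, 0.936, 0.001, -0.002]
force: [0.4, 0.7, -1.3]
opening: 0.415
grasp_force: 41.3
```

>>> drive_tool --increments '[[[0, 0, 0, 0, 0, 0.935, 0.9], [0, 0, 0, 0, 0, 0.935, 0.9], [0, 0, 0, 0, 0, 0.935, 0.9], [0, 0, 0, 0, 0, 0.935, 0.9], [0, 0, 0, 0, 0, 0.935, 0.9]]]'

```text
time: 57.7
eef_pos: [579.5, -6.1, 153.4]
ee_rot: [-0.173, 0.985, 0.0, -0.002]
force: [-0.3, -0.3, -1.4]
opening: 0.411
grasp_force: 41.3
```

>>> drive_tool --increments '[[[0, 0, 0, 0, 0, 0.935, 0.9], [0, 0, 0, 0, 0, 0.935, 0.9], [0, 0, 0, 0, 0, 0.935, 0.9], [0, 0, 0, 0, 0, 0.935, 0.9], [0, 0, 0, 0, 0, 0.935, 0.9]]]'

```text
time: 58.2
eef_pos: [579.5, -6.1, 153.4]
ee_rot: [0.013, 1.0, -0.0, -0.002]
force: [-0.8, 0.3, -0.3]
opening: 0.41
grasp_force: 41.3
```

>>> drive_tool --increments '[[[0.15, -0.24, 0, 0, 0, 0, 0.9], [0.23, -0.36, 0, 0, 0, 0, 0.9], [0.23, -0.36, 0, 0, 0, 0, 0.9], [0.23, -0.37, 0, 0, 0, 0, 0.9], [0.23, -0.37, 0, 0, 0, 0, 0.9]]]'

```text
time: 58.7
eef_pos: [467.7, -174.2, 153.7]
ee_rot: [0.011, 1.0, 0.001, -0.002]
force: [0.5, -1.6, -0.7]
opening: 0.414
grasp_force: 41.3
```

>>> drive_tool --increments '[[[0.23, -0.37, 0, 0, 0, 0, 0.9], [0.21, -0.34, 0, 0, 0, 0, 0.9], [0, 0, 0.1, 0, 0, 0, 0.9], [0, 0, 0.25, 0, 0, 0, 0.9], [0, 0, 0.2, 0, 0, 0, 0.9]]]'

```text
time: 59.2
eef_pos: [423.2, -243.0, 98.1]
ee_rot: [0.012, 1.0, 0.001, -0.001]
force: [-0.4, -0.2, -1.4]
opening: 0.412
grasp_force: 41.3
```

>>> drive_tool --increments '[[[0, 0, 0.1, 0, 0, 0, 0.9], [0, 0, 0, 0, 0, 0, 0.9], [0, 0, 0, 0, 0, 0, 0.9], [0, 0, 0, 0, 0, 0, 0.9]]]'

```text
time: 59.6
eef_pos: [425.0, -243.6, 91.7]
ee_rot: [0.011, 1.0, -0.0, 0.001]
force: [0.3, -0.0, 0.0]
opening: 0.411
grasp_force: 41.3
```

Run:
```python
from h import *
plan(*brd(-26.5,c=(450.5,-244.4)),79,178.7)
```

```text
t 59.6 pos [ 425.  -243.6   91.7] al 178.72 j6 -0.5 
shift now-frame [ 0.01  -0.002  0.127] shift goal-frame [ 0.01  -0.002  0.127] turn [-0.01  0.01  0.  ]
```

>>> drive_tool --increments '[[[0.01, 0, 0.1, 0, 0, 0, 0.9], [0, 0, 0.035, 0, 0, 0, 0.9], [0, 0, 0, 0, 0, 0, 0.9], [0, 0, 0, 0, 0, 0, 0.9], [0, 0, 0, 0, 0, 0, 0.9]]]'

```text
time: 60.1
eef_pos: [423.3, -243.6, 77.4]
ee_rot: [0.011, 1.0, 0.0, -0.0]
force: [0.6, -0.7, -1.7]
opening: 0.413
grasp_force: 41.4
```

>>> drive_tool --increments '[[[0, 0, 0.007, 0, 0, 0, 0.9], [0, 0, 0, 0, 0, 0, 0.9], [0, 0, 0, 0, 0, 0, 0.9]]]'

```text
time: 60.4
eef_pos: [423.4, -243.6, 76.7]
ee_rot: [0.011, 1.0, -0.0, 0.0]
force: [0.9, 0.3, -0.7]
opening: 0.415
grasp_force: 41.3
```

Run:
```python
from h import *
prof('r12w',zs=(101,100,70,24),th=20,r0=2,r1=260)
```

```text
[ 423.4 -243.6   76.7]
112 [ 66  95 131] 347.8 347.9 349.0 350.8
113 [ 78  92 116] 348.2 348.2 349.5 351.4
114 [101 102 109] 348.6 348.6 349.9 352.0
115 [117 114 117] 348.9 349.0 350.4 352.6
118 [121 119 122] 350.0 350.1 351.8 354.4
119 [110 113 118] 350.4 350.5 352.3 355.0
120 [ 88 103 117] 350.8 350.8 352.7 355.7
121 [ 68 102 128] 351.1 351.2 353.2 356.3
122 [ 70 116 146] 351.5 351.6 353.7 356.9
123 [ 74 124 156] 351.9 352.0 354.1 357.5
139 [ 79 118 145] 358.0 358.1 361.8 367.5
140 [102 116 132] 358.4 358.5 362.3 368.2
141 [119 119 123] 358.7 358.9 362.8 368.8
144 [119 116 117] 359.9 360.1 364.3 370.7
145 [107 104 107] 360.3 360.4 364.8 371.4
146 [77 77 84] 360.7 360.8 365.3 372.0
147 [42 48 60] 361.1 361.2 365.7 372.7
148 [25 35 52] 361.5 361.6 366.2 373.3
152 [29 35 52] 363.1 363.2 368.2 375.9
153 [42 38 52] 363.5 363.6 368.7 376.6
154 [61 39 50] 363.9 364.0 369.2 377.2
155 [73 42 52] 364.3 364.4 369.7 377.9
159 [73 43 54] 365.9 366.1 371.8 380.5
160 [64 43 65] 366.3 366.5 372.3 381.2
161 [45 39 77] 366.7 366.9 372.8 381.9
162 [30 38 86] 367.1 367.3 373.3 382.5
174 [ 27  38 103] 372.0 372.2 379.5 390.6
175 [ 31  41 116] 372.4 372.7 380.0 391.3
```

Red's front edge is at 372.5 where 374 is wanted. I'll shift it 1.5 mm out and set it down.

>>> drive_tool --increments '[[[-0.015, 0, 0, 0, 0, 0, 0.9], [0, 0, 0, 0, 0, 0, 0.9], [0, 0, 0.01, 0, 0, 0, 0.9], [0, 0, 0, 0, 0, 0, 0.9], [0, 0, 0, 0, 0, 0, 0.9]]]'

```text
time: 60.95
eef_pos: [425.1, -243.6, 76.7]
ee_rot: [0.011, 1.0, -0.0, 0.0]
force: [-3.4, 0.9, 5.9]
opening: 0.417
grasp_force: 42.2
```

>>> drive_tool --increments '[[[0, 0, 0.005, 0, 0, 0, 0.9], [0, 0, 0, 0, 0, 0, 0.9], [0, 0, 0, 0, 0, 0, 0.9]]]'

```text
time: 61.25
eef_pos: [425.1, -243.7, 76.6]
ee_rot: [0.011, 1.0, -0.0, 0.001]
force: [-3.3, 2.0, 11.1]
opening: 0.415
grasp_force: 42.8
```

Now I'll release, lift, back off and check.

>>> drive_tool --increments '[[[0, 0, 0, 0, 0, 0, 0.3], [0, 0, 0, 0, 0, 0, 0.3], [0, 0, 0, 0, 0, 0, 0.3], [0, 0, 0, 0, 0, 0, 0.3]]]'

```text
time: 61.65
eef_pos: [424.8, -243.5, 75.0]
ee_rot: [0.011, 1.0, 0.0, -0.0]
force: [-0.5, 0.5, 0.8]
opening: 0.703
grasp_force: 0.0
```

>>> drive_tool --increments '[[[0, 0, -0.2, 0, 0, 0, 0.3], [0, 0, -0.4, 0, 0, 0, 0.3], [0, 0, -0.4, 0, 0, 0, 0.3], [-0.35, 0, -0.1, 0, 0, 0, 0.3], [-0.35, 0, 0, 0, 0, 0, 0.3]]]'

```text
time: 62.15
eef_pos: [496.6, -246.0, 188.5]
ee_rot: [0.012, 1.0, -0.001, 0.002]
force: [-0.0, -0.6, -0.1]
opening: 0.699
grasp_force: 0.0
```

>>> drive_tool --increments '[[[0, 0, 0, 0, 0, 0, 0.3], [0, 0, 0, 0, 0, 0, 0.3], [0, 0, 0, 0, 0, 0, 0.3]]]'

```text
time: 62.45
eef_pos: [493.9, -245.0, 184.7]
ee_rot: [0.011, 1.0, 0.0, -0.001]
force: [-0.7, -1.2, -0.5]
opening: 0.699
grasp_force: 0.0
```

Run:
```python
from h import *
prof('f13w',zs=(100,70,40,24),th=30,r1=260)
im=cv2.imread('pics/f13w.png')
for r in (70,100,130,200): 
    g=im[r].astype(int);print(r,[c for c in range(275,365) if abs(g[c+1]-g[c-1]).sum()>50])
w=cv2.resize(im[0:260,260:380],None,fx=2.2,fy=2.2)
s=grab_frame("scene")[190:330,130:300];d=grab_frame("side")[90:190,330:450]
s=cv2.resize(s,None,fx=2,fy=2);d=cv2.resize(d,None,fx=2.4,fy=2.4)
o=np.zeros((580,620,3),np.uint8);o[:w.shape[0],:w.shape[1]]=w;o[:280,270:270+340]=s;o[290:290+d.shape[0],270:270+d.shape[1]]=d
cv2.imwrite("pics/f13.png",o)
```

```text
[ 493.9 -245.   184.7]
30 [ 67  91 124] 369.2 363.3 357.4 354.3
31 [ 89 100 121] 369.8 364.0 358.2 355.1
33 [ 78 108 132] 371.0 365.3 359.7 356.7
34 [ 70 115 146] 371.6 366.0 360.5 357.5
37 [ 63 110 144] 373.4 368.1 362.7 359.9
38 [ 52  90 133] 374.0 368.8 363.5 360.7
39 [ 39  61 124] 374.6 369.5 364.3 361.5
174 [ 49  64 131] 468.7 476.0 483.2 487.0
175 [ 58  73 145] 469.5 476.9 484.2 488.1
176 [ 63  77 156] 470.3 477.8 485.2 489.1
177 [ 66  81 164] 471.1 478.7 486.2 490.2
178 [ 75  91 179] 471.9 479.6 487.2 491.3
179 [ 96 120 186] 472.8 480.5 488.2 492.4
180 [140 172 193] 473.6 481.4 489.3 493.4
181 [167 200 204] 474.4 482.3 490.3 494.5
225 [166 201 203] 511.7 524.6 537.4 544.3
226 [144 181 192] 512.6 525.6 538.6 545.5
227 [106 145 174] 513.5 526.6 539.7 546.7
228 [ 86 126 166] 514.4 527.6 540.8 547.9
70 [290, 291, 294, 295, 296, 345, 346, 348]
100 [275, 276, 290, 291, 292, 294, 295, 296, 297, 344, 345, 347]
130 [292, 293, 295, 296, 297, 343, 344, 354, 355, 361, 362]
200 [294, 295, 300, 301, 339, 340, 343, 344, 345]
```

View pics/f13.png

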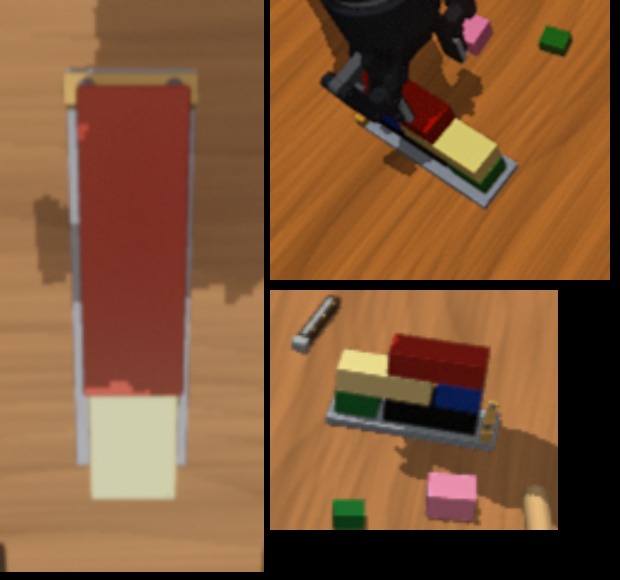

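Red spans 374.2–473.2, straight above the black. All three courses are in line, the gaps are right, and the gripper is clear above the pile.

```bash
python3 -c "
from h import *
print(order.job_done())"
```

```text
the job is handed in; nothing more can be done
None
```

The five-block pile stands in running bond on the board and the job is handed in at about 62.6 s of robot time; last camera readings put every block within about 1 mm along the board with gaps near 6 mm, after nudging the green, black and blue blocks once each during the build.

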